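# Calibrate the tube reader: lay in the reference tube, hold the recessed button

## Robot

A 6-joint arm with a two-finger parallel gripper is mounted at the origin on a cart in front of the work surface, level with it; the furniture and walls round the work are solid. World frame = base frame: x ahead of the robot, y to its left, z up, the work surface at z = 0. Lengths are in m, angles in degrees, forces in N, time in s.
With the tool pointing down it reaches from about 0.325 to 0.925 m from the base axis. Payload 3.1 kg.
Tool frame: the origin (TCP) lies between the finger pads; the fingertips stand 19 mm ahead of it and the grasp point (between the pads) is the TCP; z points along the fingers, x is the direction in which the jaws open and shut, and the axes are right-handed (so a half turn about z gives the same grasp; the last joint's range is limited). The gripper opens to 85 mm and grips with 20 to 120 N. Pads are 22 mm wide; open, the fingers measure 114 mm over their backs; the gripper's body (76 mm by 85 mm) begins 54 mm behind the grasp point. The pads swing forward as they close: fully open they stand 13 mm farther back than shut.
Start: joints at [60.493, 12.427, 92.441, -0, 75.132, -6.429], TCP at [0.245, 0.575, 0.25] pointing down, gripper open.
Joint ranges: [-157.48, 157.48], [-44.54, 120.13], [17.64, 146.25], [-64.5, 244.5], [7.68, 150.69], [-147.95, 147.95]. Speed limits (degrees/s): [159.86, 159.86, 180, 180, 180, 180].

## Interface

Orientations are given as a 3x3 rotation matrix whose columns are the frame's x, y, z axes.
In Python, from plant import manip gives the robot as it stands. The module is installed in compiled form; this text tells all that it offers.
- The arm moves only by the tool apply_moves, never from a script. Its argument "moves" is one flat list of numbers, 5 for each row, row after row: the shift along the tool's x, y, z in cm, then the turn about the tool's z in rad, then the closure, from 0 (fully open) to 1 (shut). A call has exactly 5 rows; each row shifts and turns the commanded pose from where the row before left it, along the tool's axes as they then stand; what a row does not reach is not made up. A row lasts 1/10 s, in which the tool goes at most 50 mm and 8.59 degrees, less where a joint would pass 70% of its speed; a pose out of reach is approached as far as the arm can. A call is refused whole if a number of a shift passes 5 or a number of a turn 0.15, either way. A call with a gripper value outside its range is refused whole. The fingers move at their own pace and stop on an object; the grip force is fixed at half the most. Time passes only in rows, so rows that do not move let the fingers close, or fill a call up. It gives the time, the measured TCP pose, the force and the opening at its end, in the units of the state.
- manip.read_state(): the state, without advancing time (a new reading comes with each control period).
- manip.snapshot(name): name is "scene" or "top"; returns a dict with "pixels" (480x640x3 uint8, red, green, blue), "range_z" (480x640 float32, m along the optical axis (not along the pixel's ray), 0 where there is no reading), "fx", "fy", "cx", "cy" (pixels), "origin" and "attitude" of the camera in the world. Camera axes: x right, y down, z forward; pixel columns grow to the right and rows downward; lengths in m; the calibration is good to about 2 mm. A picture is of the moment at which its call begins.
- manip.sign_off(): hands the job in, once; it reports no verdict.
The state is a dict: "time_s": time; "qpos": joint angles; "dq": joint speeds; "effort": joint torques, N m; "tool_pos": TCP position; "orientation": TCP orientation; "force": force on the tool from outside, world axes, zero at the start; "torque": the same for the moment, N m; "grip_width": opening from 0.0 (shut) to 1.0 (fully open).
Only numpy, scipy, OpenCV 4.12 (cv2) and the standard library are available. Lean on these libraries where they do the work, as an engineer would, in place of code of your own. Each camera call takes 0.05 s, during which the arm holds its last target.

## Task

Start the reference calibration of the tube reader: pick up the taller of the two capped tubes standing on the bench, lay it on its side in the reader's V cradle with its foot close up to the round window in the housing and its cap at the open end, and let go of it. Then draw the hex driver out of the tool block, reach its shaft down through the small round opening in the top of the housing and press the recessed button well down; finish while still gripping the driver and holding the button in. The shorter tube must stay standing and the reference tube must stay in the cradle.

Things in the scene. Friction and masses are not known exactly. Their poses are not given: they have to be found in the camera images.
- reader: Tube reader fixed to the bench, 190 x 110 mm (its x by y); origin under its centre, z up. x runs along its length from the open end to the housing and points mostly to the robot's right. x -95 to +15 mm: low open deck, top 16 mm high, with the cradle. x +15 to +95 mm: white housing, flat top 72 mm high, the round window in its face at x = +15 mm. Display and keys on top are decoration.
- reader_cradle (a point): Where the tall tube's centre lies when it rests in both saddles with its foot touching the housing face: 50 mm high, reader x = -32, y = 0 mm; axes as the reader's. Tube axis along x, cap to -x. The cradle: two black 90 degree V saddles 8 mm thick at reader x = +8 and -52 mm, lips 29 mm apart, 47 mm high; free room for fingers between them down to the deck.
- reader_hole (a point): Centre of the mouth of the round opening in the housing top, 72 mm high (reader x = +40, y = -30 mm): an upright bore 9 mm in diameter with a thin steel rim 1.2 mm proud. The recessed button, 8 mm across, sits in the bore; its top at rest lies 12 mm below this point.
- reader_button (a joint): Travel of the recessed button, m: 0 at rest, 0.004 fully down. Its spring needs 1.5 N at the start of the travel, rising evenly to 4 N fully down against a firm stop, and lifts it again when let go.
- tube_tall_centre (a point): Centre of the taller capped translucent tube (the reference), half-way up: 94 mm long, body 25 mm in diameter from foot to 72 mm, cap 20 mm in diameter from 72 to 94 mm; 20 to 35 g. z runs along the tube from foot to cap. It starts standing upright, loose, on the bench; the two tubes' places may be swapped.
- tube_tall_cap (a point): Centre of the outer end of the tall tube's cap, 47 mm from the tube's centre.
- tube_short_centre (a point): Centre of the shorter capped tube, half-way up: 80 mm long, body 25 mm in diameter; stands upright and loose on the bench and is not used.
- tool_block: Aluminium tool block fixed to the bench, 44 x 100 mm (x by y), 64 mm high, origin under its centre, z up; three upright 4.6 mm holes at y = -30, 0, +30 mm, floor 5 mm above the bench. The driver stands in the hole at y = -30 mm; a short hex key, to 79 mm high, is fixed in that at +30 mm.
- driver_handle (a point): Point on the axis of the hex driver's handle, 116 mm above its tip. The driver (147 mm, 45 g) stands upright in the block: red handle 19 to 20 mm thick, from 46 mm below to 31 mm above this point; below it a steel shaft 3 mm thick, 70 mm long, 59 mm of it in the block: draw it straight up 65 mm. y runs from tip to handle.
- driver_tip (a point): Tip of the hex driver's shaft, on its axis; y runs from tip to handle (up at the start).
Mind the look-alikes: they are no part of the job. Leave any green or yellow look-alike of the part that bears tube_tall_centre alone.

How it is judged (in metres and radians):
On the way, in this order (a step that is already met when the one before it is completed fails the run):
1. the tall tube lies in the cradle, foot close to the housing, cap at the open end, and the fingers have let go of it (x of tube_tall_centre in the frame of reader_cradle between -0.01 and 0.002 m and y of tube_tall_centre in the frame of reader_cradle between -0.004 and 0.004 m and z of tube_tall_centre in the frame of reader_cradle between -0.004 and 0.004 m and angle between the z axis of tube_tall_centre and the x axis of reader_cradle, either way round below 0.1 rad and x of tube_tall_cap in the frame of reader_cradle below -0.03 m and contact force between the fingers and tube_tall below 0.1 N and linear speed of tube_tall below 0.02 m/s), for 0.3 s.
2. the gripped hex driver holds the recessed button at least 2.5 mm down through the opening (value of joint reader_button above 0.0025 m and contact force between hex_driver and reader_button above 1.5 N and horizontal distance between driver_tip and reader_hole below 0.006 m and height (world z) of driver_tip below 0.0605 m and contact force between the fingers and hex_driver above 2 N), for 0.5 s.
At the end, for the whole second after the job is handed in: The gripped hex driver, tip inside the opening, holds the button over 2.5 mm down; the tall tube lies released in both saddles, cap at the open end, foot within 10 mm of the housing, centre within 4 mm across and in height, axis within 0.1 rad; the short tube stands (all of step 1 and all of step 2 and angle between tube_short_centre's own z axis and vertical below 0.2 rad); the arm keeps its last pose, push and grip.
It fails at once if the short tube is knocked over (angle between tube_short_centre's own z axis and vertical above 0.5 rad).
It fails at once if the button is pressed before the reference tube lies in the cradle (value of joint reader_button above 0.002 m and distance between tube_tall_centre and reader_cradle above 0.03 m).
It also fails if it takes over 58 s, if anything falls off the work surface, if the arm or the gripper's body presses on something with over 40 N, if the wrist force passes 120 N, or if a joint passes its speed limit or range.

## Working session

There is one attempt and no reset: what is moved stays moved. The work goes in short steps, Python scripts to look and compute and a tool call to move; the robot and the scene stay as the last step left them, time stands still between calls to the robot, and variables do not carry over. Pictures are saved under pics/ and viewed, and the job is handed in when it is done.

Besides the shell and the picture viewer there is one more tool, called after ">>>" as name(argument=value, ...) on one line, values as JSON. apply_moves: Moves the arm, as the interface text tells. Its arguments: {"type":"object","properties":{"moves":{"type":"array","items":{"type":"number"}}},"required":["moves"]}

```bash
mkdir -p pics
cat > h.py <<'E'
import numpy as np, cv2, pickle
from plant import manip
def snap(name,tag):
    s=manip.snapshot(name); pickle.dump(s,open(f'pics/{tag}.pkl','wb'))
    cv2.imwrite(f'pics/{tag}.png',np.ascontiguousarray(s['pixels'][:,:,::-1])); return s
def load(tag): return pickle.load(open(f'pics/{tag}.pkl','rb'))
def crop(tag,u0,v0,u1,v1,k):
    s=load(tag); im=np.ascontiguousarray(s['pixels'][v0:v1,u0:u1,::-1]); cv2.imwrite(f'pics/{tag}_c{u0}_{v0}.png',cv2.resize(im,None,fx=k,fy=k,interpolation=cv2.INTER_CUBIC))
def ray(s,u,v):
    R=np.array(s['attitude']); 
    return R@np.array([(u-s['cx'])/s['fx'],(v-s['cy'])/s['fy'],1.])
def atz(s,u,v,z):
    d=ray(s,u,v);o=np.array(s['origin']);return o+d*(z-o[2])/d[2]
def pt(s,u,v):
    return np.array(s['origin'])+ray(s,u,v)*s['range_z'][int(round(v)),int(round(u))]
def proj(s,p):
    R=np.array(s['attitude']);c=R.T@(np.array(p)-np.array(s['origin']));return np.array([s['cx']+s['fx']*c[0]/c[2],s['cy']+s['fy']*c[1]/c[2]])
E
python3 - <<'E'
from h import *
for n in('scene','top'):
    s=snap(n,n+'0');print(n,s['origin'],s['attitude'],s['fx'],s['cx'],s['cy'])
print(manip.read_state())
E
```

```text
scene [-0.3788141   0.75663239  0.55337123] [[-0.47043505 -0.35593802  0.80746455]
 [-0.88243372  0.1884454  -0.43104415]
 [ 0.00126202 -0.91531222 -0.40274303]] 543.5960592525932 324.82240183374745 245.07395847092639
top [0.42932861 0.25540443 0.93034276] [[ 8.82900532e-04 -9.93942411e-01  1.09898608e-01]
 [-9.99848886e-01  1.03060153e-03  1.73535017e-02]
 [-1.73616430e-02 -1.09897322e-01 -9.93791302e-01]] 456.18945989158965 316.05884523009075 240.79464436400076
{'time_s': 0.1, 'qpos': array([ 6.04928548e+01,  1.24754395e+01,  9.25201158e+01,  3.32563741e-04,
        7.51331238e+01, -6.42988854e+00]), 'dq': array([-0.01542183, -0.06524479, -0.18510265, -0.12164728,  0.20442656,
        0.00536203]), 'effort': array([-1.37557901e-03, -3.98077440e+01, -3.04971635e+01, -1.78816949e-04,
        4.23621124e-03, -1.92557820e-05]), 'tool_pos': array([0.24462597, 0.57437513, 0.24905871]), 'orientation': array([[ 3.91972102e-01,  9.19976433e-01, -1.11104622e-03],
       [ 9.19974398e-01, -3.91973593e-01, -1.95180608e-03],
       [-2.23111637e-03, -2.57080543e-04, -9.99997478e-01]]), 'force': array([ 0.87229034, -0.48856548,  0.32376121]), 'torque': array([ 0.00210623,  0.05622438, -0.01515814]), 'grip_width': 0.9967128852247283}
```

View pics/scene0.png

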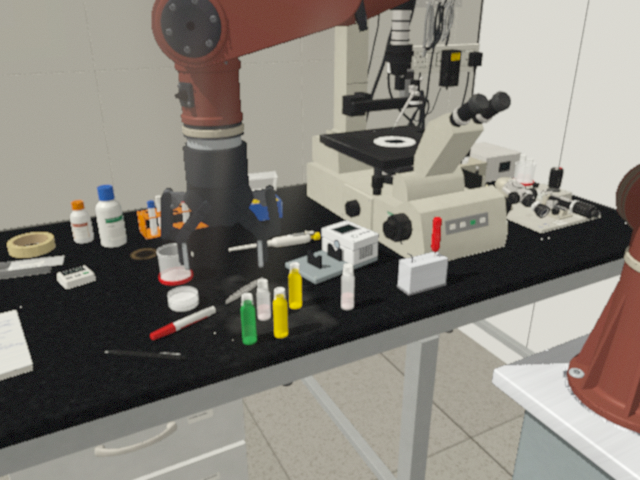

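View pics/top0.png

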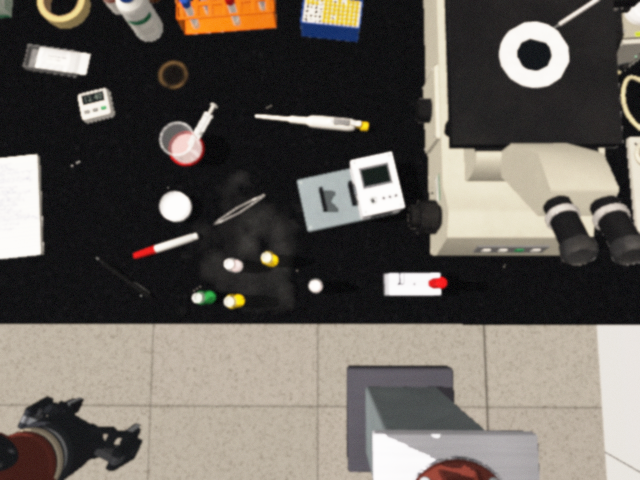

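Run:
```python
from h import *
crop('top0',180,140,460,330,2.8)
crop('scene0',220,200,460,360,3.3)
s=load('top0')
for n,u,v in[('w1',233,265),('w2',316,286),('y',270,259),('g',208,297),('y2',236,300),('drv',438,283),('deck',312,215),('house',365,205),('block',400,284),('bench',300,260)]:
    print(n,pt(s,u,v).round(4))
```

```text
w1 [0.4781 0.4261 0.0775]
w2 [0.4388 0.2701 0.0933]
y [0.4881 0.3546 0.0952]
g [0.4183 0.4755 0.0621]
y2 [0.413  0.4195 0.0758]
drv [0.4434 0.0623 0.1508]
deck [0.5831 0.2797 0.0162]
house [0.5923 0.1774 0.0746]
block [0.4429 0.1139 0.0742]
bench [ 4.928e-01  3.045e-01 -2.000e-04]
```

View pics/top0_c180_140.png

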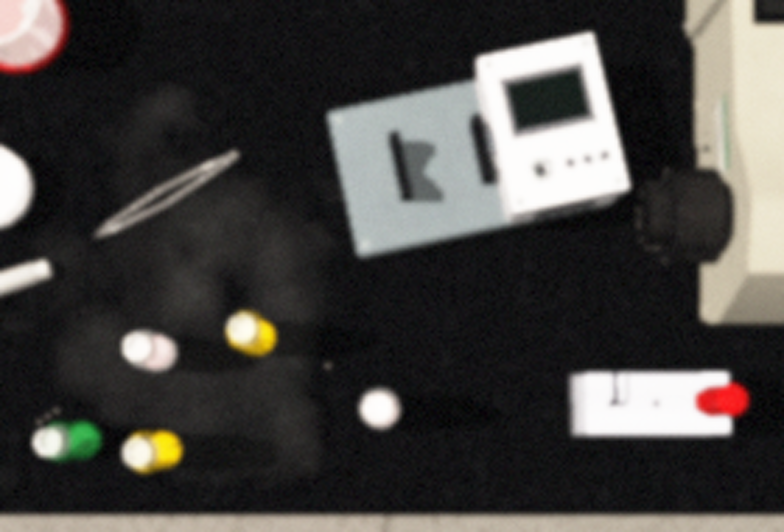

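View pics/scene0_c220_200.png

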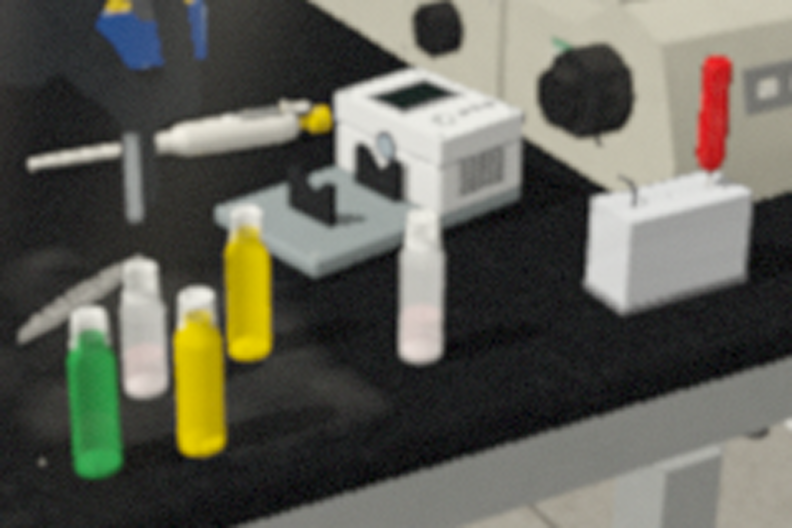

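Run:
```python
from h import *
from scipy.optimize import least_squares
crop('top0',285,140,415,240,6.1)
crop('top0',370,255,460,305,8.5)
s=load('top0')
# tall cap centroid: white blob
im=s['pixels'].astype(int);g=im.min(2)
for n,(u0,v0,u1,v1) in dict(tall=(305,276,327,297),).items():
    m=g[v0:v1,u0:u1]>110; vv,uu=np.nonzero(m);u,v=uu.mean()+u0,vv.mean()+v0
    print(n,u,v,m.sum(),atz(s,u,v,.094), np.median(s['range_z'][v0:v1,u0:u1][m]))
for t in((228,262),(233,265),(270,259)):
  u,v=t; print([round(pt(s,u+a,v+b)[2],4) for a in(-3,0,3) for b in(-3,0,3)])
```

```text
tall 314.9753086419753 285.54938271604937 162 [0.43964016 0.27191383 0.094     ] 0.8480257
[np.float64(0.0018), np.float64(0.0838), np.float64(0.0764), np.float64(0.0804), np.float64(0.0786), np.float64(0.0769), np.float64(0.0776), np.float64(0.08), np.float64(0.0801)]
[np.float64(0.079), np.float64(0.0775), np.float64(0.0741), np.float64(0.0816), np.float64(0.0775), np.float64(0.0628), np.float64(0.059), np.float64(0.0599), np.float64(0.0526)]
[np.float64(0.0933), np.float64(0.095), np.float64(0.0809), np.float64(0.092), np.float64(0.0952), np.float64(0.0754), np.float64(0.072), np.float64(0.0717), np.float64(0.064)]
```

View pics/top0_c285_140.png

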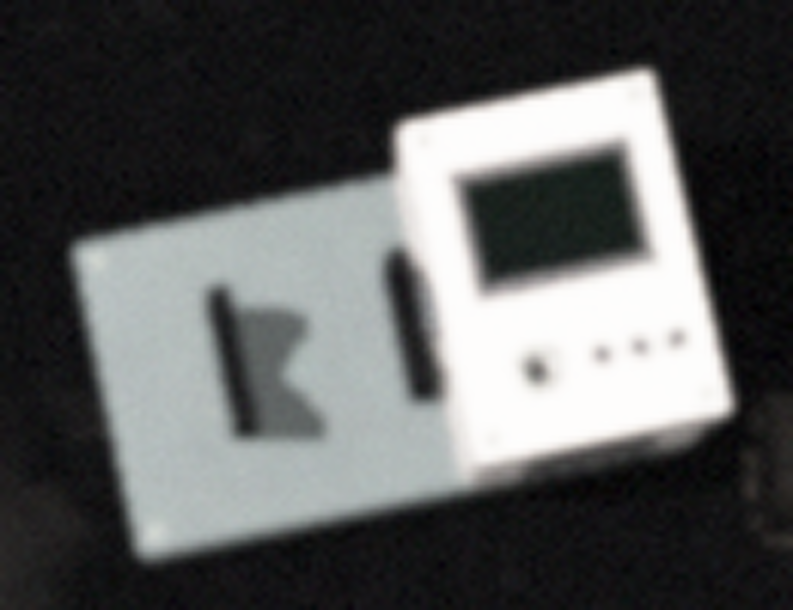

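View pics/top0_c370_255.png

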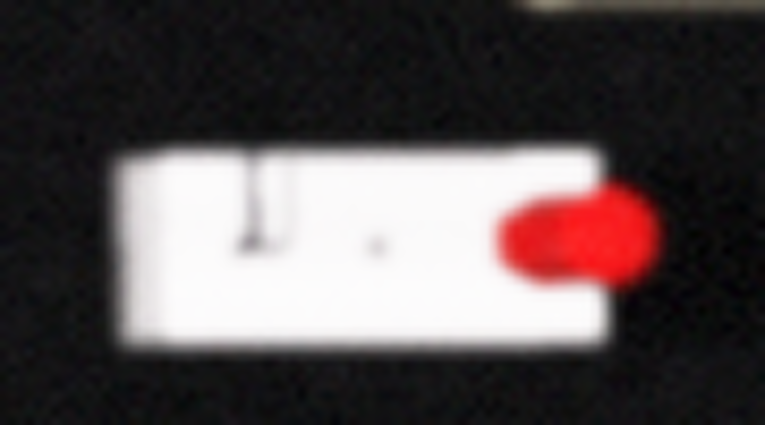

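Run:
```python
from h import *
from scipy.optimize import least_squares
s=load('top0')
c=lambda x,y,u0,v0,k:np.array([(x+.5)/k-.5+u0,(y+.5)/k-.5+v0])
A=[(72,243,-95,55,16),(142,562,-95,-55,16),(396,125,15,55,72),(655,68,95,55,72),(735,408,95,-55,72),(468,480,15,-55,72),(540,367,40,-30,72)]
obs=np.array([c(a,b,285,140,6.1) for a,b,*_ in A]);P=np.array([a[2:] for a in A])/1000
def tf(q,P):
    x,y,t=q;return np.c_[x+P[:,0]*np.cos(t)-P[:,1]*np.sin(t),y+P[:,0]*np.sin(t)+P[:,1]*np.cos(t),P[:,2]]
f=lambda q:(np.array([proj(s,p) for p in tf(q,P)])-obs).ravel()
r=least_squares(f,[.58,.2,-1.5],loss='soft_l1');print('reader',r.x,np.degrees(r.x[2]));print(f(r.x).reshape(-1,2).round(2))
q=r.x;np.save('reader.npy',q)
print('hole fit',tf(q,np.array([[.04,-.03,.072]])),'direct',atz(s,*obs[-1],.0732))
print('cradle',tf(q,np.array([[-.032,0,.05]])))
B=[(603,150,22,-50,64),(608,347,-22,-50,64),(376,246,0,0,64),(164,152,22,50,64),(162,347,-22,50,64)]
ob=np.array([c(a,b,370,255,8.5) for a,b,*_ in B]);PB=np.array([a[2:] for a in B])/1000
g=lambda q:(np.array([proj(s,p) for p in tf(q,PB)])-ob).ravel()
r=least_squares(g,[.44,.1,0],loss='soft_l1');print('block',r.x);print(g(r.x).reshape(-1,2).round(2))
print('driver',tf(r.x,np.array([[0,-.03,.121]])),'handle top',atz(s,*c(610,237,370,255,8.5),.152))
# scene check
z=load('scene0')
for n,p in dict(hole=tf(q,np.array([[.04,-.03,.072]]))[0],drv=[*tf(r.x,np.array([[0,-.03,.152]]))[0]],tallcap=[.4396,.2719,.094],c1=tf(q,np.array([[-.095,-.055,.016]]))[0],c2=tf(q,np.array([[.015,-.055,.072]]))[0]).items():
  print(n,proj(z,p))
```

```text
reader [ 0.62332012  0.20720036 -1.35545372] -77.66177763612913
[[ 0.02  0.12]
 [-0.14 -0.18]
 [ 0.9   0.28]
 [-1.07  0.82]
 [-0.83 -0.05]
 [ 1.89 -2.9 ]
 [-0.06  0.2 ]]
hole fit [[0.60256031 0.16171377 0.072     ]] direct [0.60269646 0.16172294 0.0732    ]
cradle [[0.61648229 0.23846127 0.05      ]]
block [0.4435099  0.084975   0.00138407]
[[ 0.29 -0.18]
 [ 0.41  0.12]
 [ 0.69  0.25]
 [-1.18 -0.35]
 [-0.53  0.14]]
driver [[0.44355142 0.05497503 0.121     ]] handle top [0.44430128 0.05699704 0.152     ]
hole [352.24686634 235.9698456 ]
drv [436.5121997  217.34051411]
tallcap [346.54676099 264.5637331 ]
c1 [313.66025038 279.17346871]
c2 [351.70458992 242.09964198]
```

>>> apply_moves(moves=[0,0,0,0.15,0,0,0,0,0.15,0,0,0,0,0.15,0,0,0,0,0.15,0,0,0,0,0.15,0])

```text
time_s: 0.6
tool_pos: [0.2447, 0.5746, 0.2495]
orientation: [[0.916, 0.4, -0.001], [0.4, -0.916, -0.001], [-0.001, 0.001, -1.0]]
force: [-0.5, -0.4, -0.3]
grip_width: 1.004
```

>>> apply_moves(moves=[0,0,0,0.15,0,0,0,0,0.053,0,1.5,4,0,0,0,1.5,4,0,0,0,1.5,4,0,0,0])

```text
time_s: 1.1
tool_pos: [0.3146, 0.466, 0.2495]
orientation: [[0.977, 0.215, -0.001], [0.215, -0.977, -0.001], [-0.001, 0.001, -1.0]]
force: [0.5, 1.0, -0.3]
grip_width: 1.0
```

```bash
cat >> h.py <<'E'
q=np.load('reader.npy') if __import__('os').path.exists('reader.npy') else None
def st(target=None,yaw=None):
    s=manip.read_state();R=s['orientation'];p=s['tool_pos']
    print('t',round(s['time_s'],2),'p',p.round(4),'yaw tx',np.degrees(np.arctan2(R[1,0],R[0,0])).round(2),'F',s['force'].round(1),'w',round(s['grip_width'],3))
    c,n=np.cos(q[2]),np.sin(q[2]);d=p[:2]-q[:2]
    print('reader xyz mm',(1e3*np.array([d[0]*c+d[1]*n,-d[0]*n+d[1]*c,p[2]])).round(1))
    if target is not None: print('tool delta cm',(100*(R.T@(np.array(target)-p))).round(2))
E
python3 -c "
from h import *
st([.4396,.2719,.15])"
```

```text
t 1.1 p [0.3146 0.466  0.2495] yaw tx 12.4 F [ 0.5  1.  -0.3] w 1.0
reader xyz mm [-318.8 -246.2  249.5]
tool delta cm [ 8.05 21.63  9.96]
```

>>> apply_moves(moves=[1.8,4.7,1,0,0,1.8,4.7,1,0,0,1.8,4.7,2,0,0,1.8,4.7,2,0,0,0.85,2.8,2,0,0])

```text
time_s: 1.6
tool_pos: [0.4351, 0.2796, 0.1733]
orientation: [[0.977, 0.211, 0.001], [0.211, -0.977, -0.0], [0.001, 0.001, -1.0]]
force: [-0.1, 0.0, -0.1]
grip_width: 1.001
```

```bash
python3 -c "
from h import *
st([.4396,.2719,.095])
snap('top','top1');crop('top1',255,220,375,320,6);st([.4396,.2719,.095])"
```

```text
t 1.6 p [0.4351 0.2796 0.1733] yaw tx 12.21 F [-0.1  0.  -0.1] w 1.001
reader xyz mm [-110.9 -168.4  173.3]
tool delta cm [0.27 0.84 7.83]
t 1.65 p [0.4341 0.2758 0.1693] yaw tx 12.12 F [ 1.3 -2.9 -1.7] w 0.999
reader xyz mm [-107.4 -170.2  169.3]
tool delta cm [0.5  0.46 7.43]
```

View pics/top1_c255_220.png

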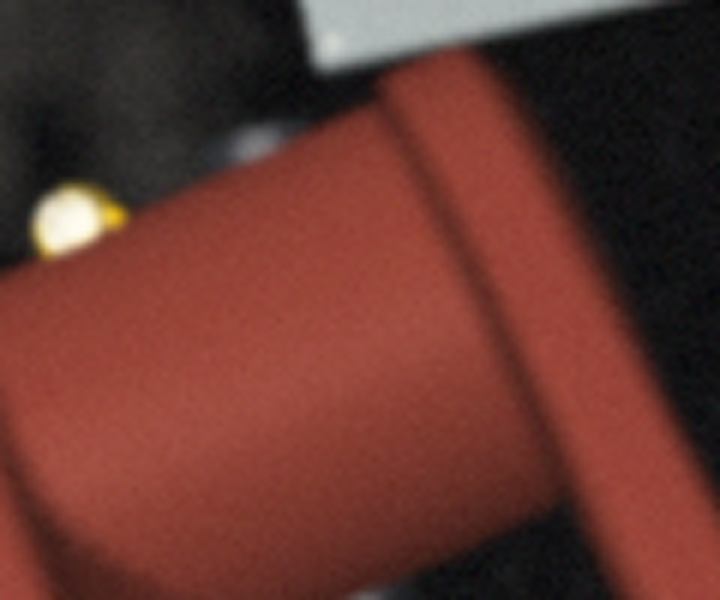

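>>> apply_moves(moves=[0.25,0.25,1,0,0,0.25,0.2,0.8,0,0,0,0,0,0,0,0,0,0,0,0,0,0,0,0,0])

```text
time_s: 2.15
tool_pos: [0.4395, 0.2799, 0.1566]
orientation: [[0.977, 0.215, 0.001], [0.215, -0.977, 0.001], [0.001, -0.0, -1.0]]
force: [-0.2, -0.5, -0.2]
grip_width: 0.998
```

```bash
python3 -c "
from h import *
st([.4396,.2719,.095])
snap('scene','sc1');crop('sc1',260,170,430,330,4.5)"
```

```text
t 2.15 p [0.4395 0.2799 0.1566] yaw tx 12.41 F [-0.2 -0.5 -0.2] w 0.998
reader xyz mm [-110.3 -164.   156.6]
tool delta cm [-0.17  0.78  6.16]
```

View pics/sc1_c260_170.png

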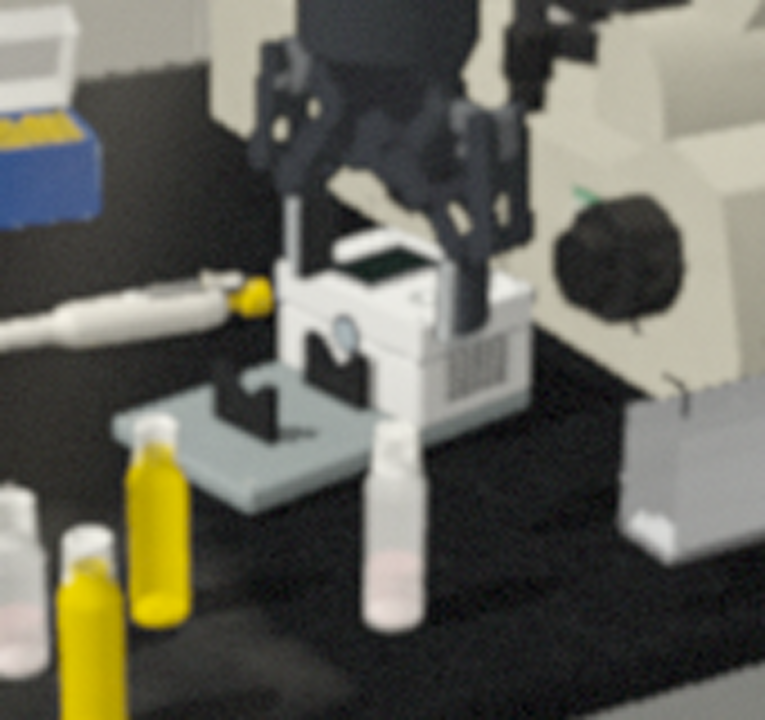

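>>> apply_moves(moves=[-0.17,0.78,0,0,0,0,0,1.5,0,0,0,0,1.5,0,0,0,0,0,0,0,0,0,0,0,0])

```text
time_s: 2.7
tool_pos: [0.4393, 0.2706, 0.126]
orientation: [[0.977, 0.213, -0.0], [0.213, -0.977, -0.0], [-0.0, 0.0, -1.0]]
force: [-0.0, -0.8, -0.4]
grip_width: 1.0
```

```bash
python3 -c "
from h import *
st([.4396,.2719,.095])
snap('scene','sc2');crop('sc2',260,170,430,330,4.5);st([.4396,.2719,.095])"
```

```text
t 2.7 p [0.4393 0.2706 0.126 ] yaw tx 12.32 F [-0.  -0.8 -0.4] w 1.0
reader xyz mm [-101.2 -166.2  126. ]
tool delta cm [ 0.06 -0.13  3.1 ]
t 2.75 p [0.4399 0.2709 0.1266] yaw tx 12.32 F [-0.1  1.1  0.5] w 1.001
reader xyz mm [-101.4 -165.6  126.6]
tool delta cm [-0.01 -0.11  3.16]
```

View pics/sc2_c260_170.png

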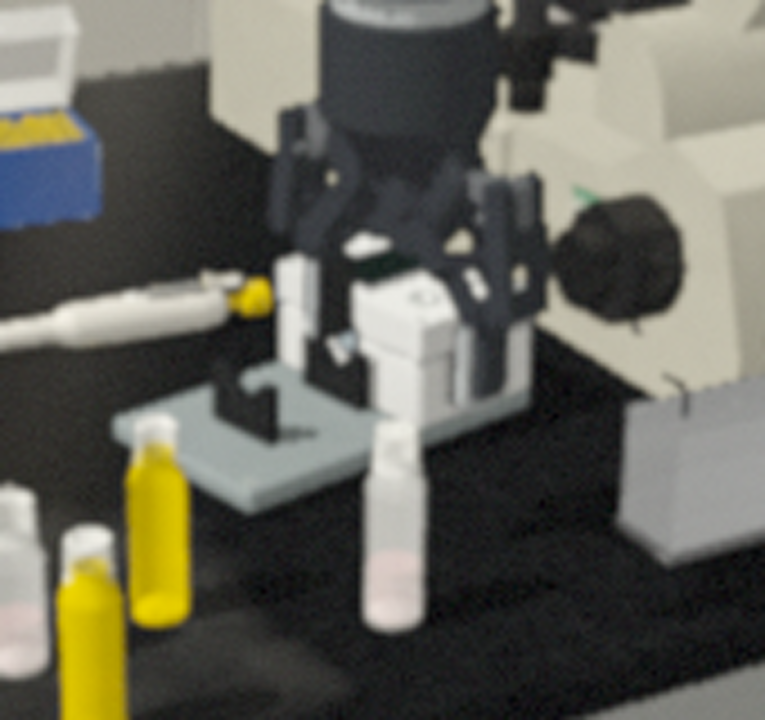

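>>> apply_moves(moves=[0,-0.1,1.55,0,0,0,0,1.55,0,0,0,0,0,0,0,0,0,0,0,0.5,0,0,0,0,0.7])

```text
time_s: 3.25
tool_pos: [0.4402, 0.2722, 0.0962]
orientation: [[0.977, 0.213, 0.002], [0.213, -0.977, 0.001], [0.002, -0.0, -1.0]]
force: [-0.1, 0.2, -0.7]
grip_width: 0.695
```

>>> apply_moves(moves=[0,0,0,0,0.8,0,0,0,0,0.9,0,0,0,0,1,0,0,0,0,1,0,0,0,0,1])

```text
time_s: 3.75
tool_pos: [0.4397, 0.272, 0.0956]
orientation: [[0.977, 0.213, 0.001], [0.213, -0.977, 0.0], [0.001, -0.0, -1.0]]
force: [-1.5, 0.5, 5.3]
grip_width: 0.198
```

```bash
python3 -c "
from h import *
st([.4396,.2719,.095])
snap('scene','sc3');crop('sc3',260,170,430,330,4.5);st([.4396,.2719,.095])"
```

```text
t 3.75 p [0.4397 0.272  0.0956] yaw tx 12.32 F [-1.5  0.5  5.3] w 0.198
reader xyz mm [-102.6 -165.5   95.6]
tool delta cm [-0.01  0.01  0.06]
t 3.8 p [0.4397 0.272  0.0957] yaw tx 12.32 F [-0.8 -0.6  5.6] w 0.197
reader xyz mm [-102.6 -165.5   95.7]
tool delta cm [-0.01  0.01  0.07]
```

View pics/sc3_c260_170.png

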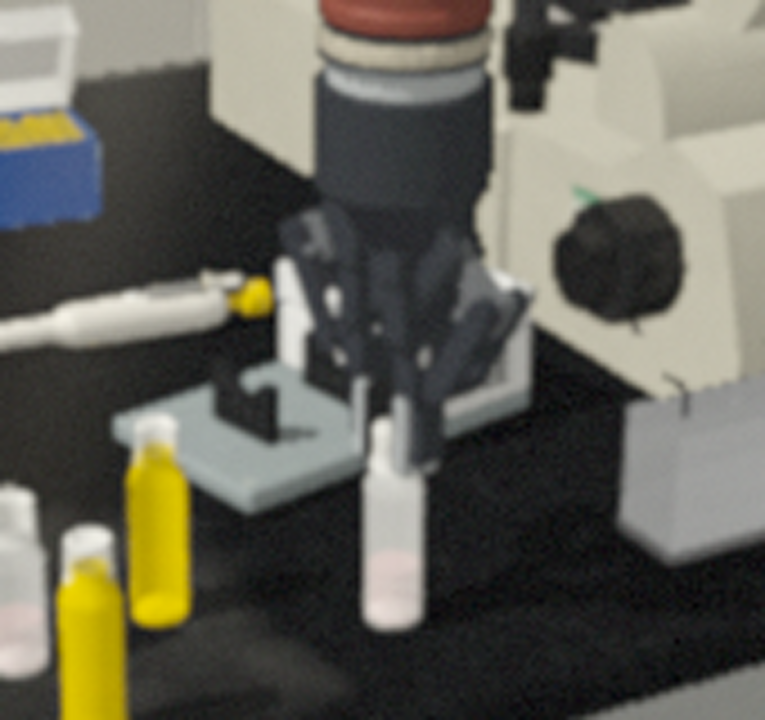

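>>> apply_moves(moves=[0,0,-1,0,1,0,0,-2,0,1,0,0,-2,0,1,0,0,-2,0,1,0,0,0,0,1])

```text
time_s: 4.3
tool_pos: [0.4415, 0.2728, 0.1682]
orientation: [[0.977, 0.213, 0.006], [0.213, -0.977, 0.003], [0.007, -0.001, -1.0]]
force: [1.2, 1.0, -0.3]
grip_width: 0.207
```

>>> apply_moves(moves=[2,0.5,0,0,1,3,1,0,0,1,3,1,0,0,1,2,1,0,0,1,0,0,0,0,1])

```text
time_s: 4.8
tool_pos: [0.5465, 0.2579, 0.1638]
orientation: [[0.977, 0.211, 0.001], [0.211, -0.977, -0.001], [0.0, 0.001, -1.0]]
force: [0.3, -0.4, 0.5]
grip_width: 0.195
```

```bash
python3 -c "
from h import *
st()
snap('scene','sc4');crop('sc4',260,170,430,330,4.5);st()"
```

```text
t 4.8 p [0.5465 0.2579 0.1638] yaw tx 12.21 F [ 0.3 -0.4  0.5] w 0.195
reader xyz mm [-65.9 -64.2 163.8]
t 4.85 p [0.5447 0.2583 0.1634] yaw tx 12.23 F [-0.2 -0.4 -0.6] w 0.198
reader xyz mm [-66.7 -65.9 163.4]
```

View pics/sc4_c260_170.png

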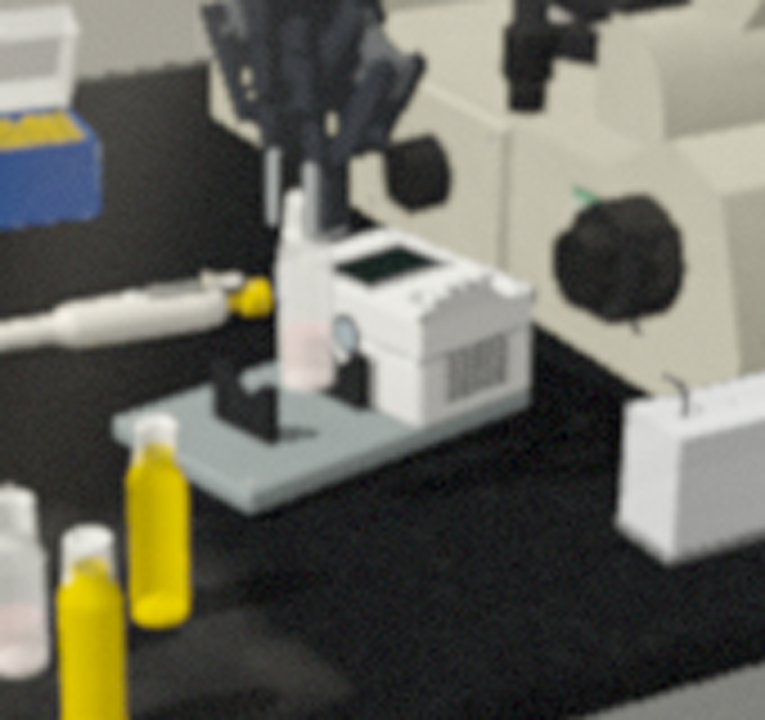

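>>> apply_moves(moves=[2,1,0,0,1,2.5,1.3,0,0,1,2,1.3,0,0,1,0,0,0,0,1,0,0,0,0,1])

```text
time_s: 5.35
tool_pos: [0.6141, 0.2377, 0.1637]
orientation: [[0.977, 0.213, -0.003], [0.213, -0.977, -0.0], [-0.003, -0.0, -1.0]]
force: [0.3, 0.3, 0.2]
grip_width: 0.2
```

```bash
python3 -c "
from h import *
st()
snap('scene','sc5');crop('sc5',260,140,430,300,4.5);st()
snap('top','top5');crop('top5',255,140,415,250,5);st()"
```

```text
t 5.35 p [0.6141 0.2377 0.1637] yaw tx 12.31 F [0.3 0.3 0.2] w 0.2
reader xyz mm [-31.8  -2.5 163.7]
t 5.4 p [0.6137 0.2379 0.1638] yaw tx 12.34 F [-0.3  0.7 -0.5] w 0.201
reader xyz mm [-32.1  -2.8 163.8]
t 5.45 p [0.6137 0.238  0.164 ] yaw tx 12.36 F [-0.9 -0.4 -0.3] w 0.203
reader xyz mm [-32.2  -2.8 164. ]
```

View pics/sc5_c260_140.png

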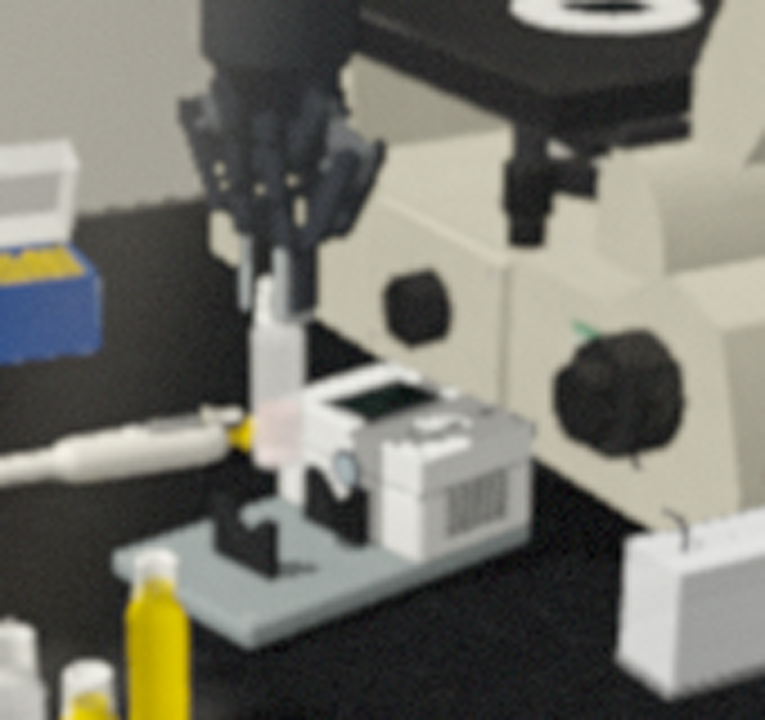

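View pics/top5_c255_140.png

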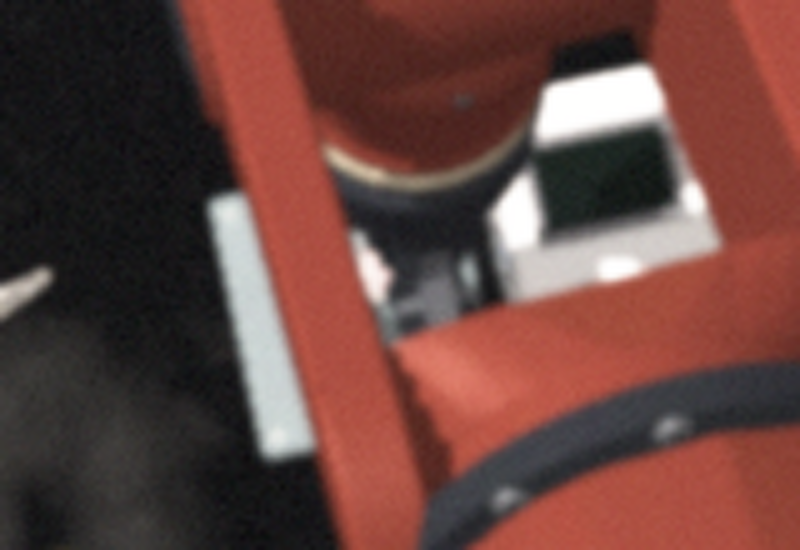

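```bash
python3 -c "
from h import *
s=load('sc5')
for z in (.068,.0): print(z,proj(s,[.6137,.238,z]))
c,n=np.cos(q[2]),np.sin(q[2])
for x,y,z in((-52,18,47),(-52,-18,47),(8,-18,47),(-95,-55,16)):
  p=[q[0]+(x*c-y*n)/1e3,q[1]+(x*n+y*c)/1e3,z/1e3];u=proj(s,p);print(x,y,((u-[260,140])*4.5).round(0))
"
```

```text
0.068 [320.42747563 242.0714083 ]
0.0 [320.48654718 269.2514334 ]
-52 18 [215. 495.]
-52 -18 [261. 518.]
8 -18 [352. 486.]
-95 -55 [241. 626.]
```

>>> apply_moves(moves=[0.28,0.2,0,0,1,0,0,2,0,1,0,0,1.9,0,1,0,0,1,0,1,0,0,0,0,1])

```text
time_s: 5.95
tool_pos: [0.6167, 0.2361, 0.1136]
orientation: [[0.977, 0.214, -0.004], [0.214, -0.977, -0.001], [-0.005, 0.0, -1.0]]
force: [-0.7, 0.4, -0.4]
grip_width: 0.199
```

```bash
python3 -c "
from h import *
st()"
```

```text
t 5.95 p [0.6167 0.2361 0.1136] yaw tx 12.35 F [-0.7  0.4 -0.4] w 0.199
reader xyz mm [-29.6  -0.3 113.6]
```

>>> apply_moves(moves=[0,-0.5,0,0,1,0,-0.6,0,0,1,0,-0.7,-0.1,0,1,0,-0.7,0,0,1,0,0,0,0,1])

```text
time_s: 6.45
tool_pos: [0.6137, 0.2603, 0.1178]
orientation: [[0.977, 0.215, 0.001], [0.215, -0.977, -0.003], [0.001, 0.003, -1.0]]
force: [-0.3, -4.0, 0.9]
grip_width: 0.203
```

```bash
python3 -c "
from h import *
st();snap('scene','sc6');crop('sc6',260,140,430,300,4.5);st()"
```

```text
t 6.45 p [0.6137 0.2603 0.1178] yaw tx 12.41 F [-0.3 -4.   0.9] w 0.203
reader xyz mm [-54.    2.  117.8]
t 6.5 p [0.6138 0.2602 0.1177] yaw tx 12.38 F [-0.7 -4.3  0.2] w 0.201
reader xyz mm [-53.8   2.  117.7]
```

View pics/sc6_c260_140.png

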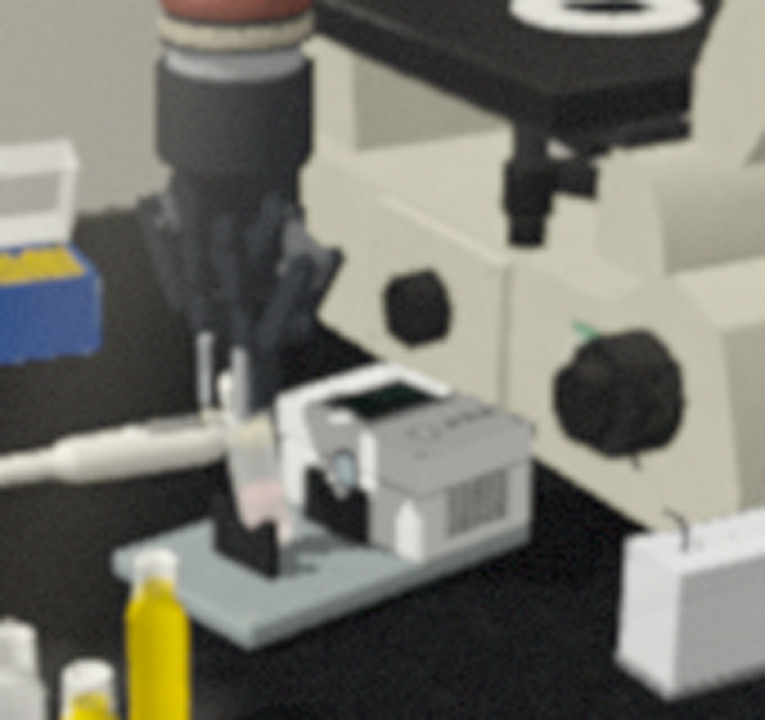

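>>> apply_moves(moves=[-0.2,-0.9,0.2,0,1,0,-0.95,0.35,0,1,0,-0.8,0.4,0,1,0,-0.8,0.4,0,1,0,0,0,0,1])

```text
time_s: 7.0
tool_pos: [0.6041, 0.2952, 0.1043]
orientation: [[0.977, 0.214, 0.0], [0.214, -0.977, 0.001], [0.001, -0.001, -1.0]]
force: [-2.2, -2.7, 3.7]
grip_width: 0.205
```

```bash
python3 -c "
from h import *
st();snap('scene','sc7');crop('sc7',260,140,430,300,4.5);st()"
```

```text
t 7.0 p [0.6041 0.2952 0.1043] yaw tx 12.34 F [-2.2 -2.7  3.7] w 0.205
reader xyz mm [-90.1   0.  104.3]
t 7.05 p [0.6042 0.2949 0.1043] yaw tx 12.34 F [-1.7 -2.5  4.4] w 0.203
reader xyz mm [-89.8   0.  104.3]
```

View pics/sc7_c260_140.png

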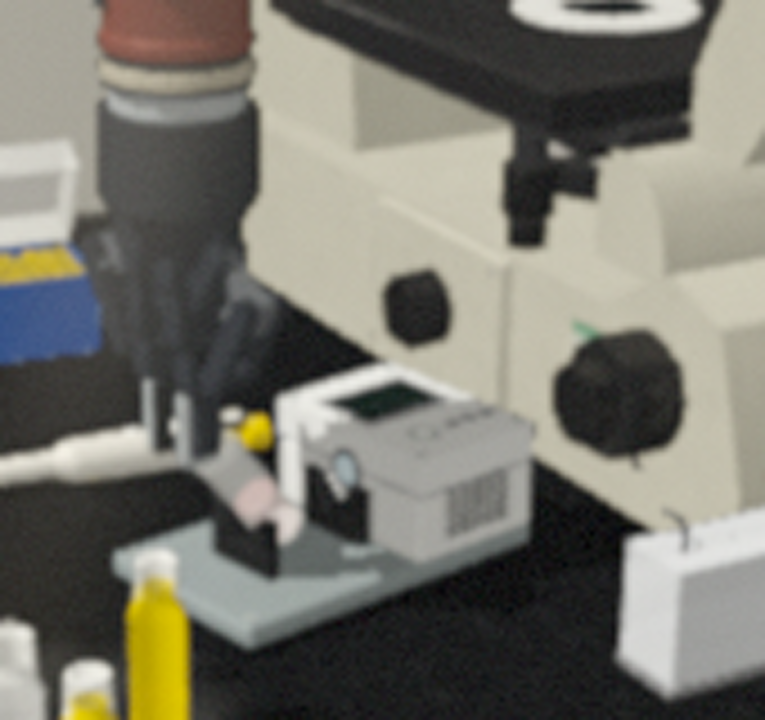

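>>> apply_moves(moves=[0,-0.7,0.6,0,1,0,-0.63,0.6,0,1,0,-0.6,0.75,0,1,0,-0.5,0.78,0,1,0,0,0,0,1])

```text
time_s: 7.55
tool_pos: [0.5989, 0.3192, 0.0755]
orientation: [[0.977, 0.214, 0.001], [0.214, -0.977, 0.002], [0.001, -0.002, -1.0]]
force: [1.5, 2.4, 4.9]
grip_width: 0.193
```

>>> apply_moves(moves=[0,-0.35,0.6,0,1,0,-0.2,0.6,0,1,0,-0.1,0.54,0,1,0,0,0,0,1,0,0,0,0,1])

```text
time_s: 8.05
tool_pos: [0.5975, 0.3245, 0.0586]
orientation: [[0.977, 0.213, -0.0], [0.213, -0.977, 0.001], [0.0, -0.001, -1.0]]
force: [-0.9, 2.4, 4.2]
grip_width: 0.19
```

```bash
python3 -c "
from h import *
st();snap('scene','sc8');crop('sc8',260,140,430,300,4.5);st()"
```

```text
t 8.05 p [0.5975 0.3245 0.0586] yaw tx 12.32 F [-0.9  2.4  4.2] w 0.19
reader xyz mm [-1.201e+02 -1.000e-01  5.860e+01]
t 8.1 p [0.5976 0.3243 0.0587] yaw tx 12.31 F [0.3 2.4 4.7] w 0.193
reader xyz mm [-1.199e+02 -1.000e-01  5.870e+01]
```

View pics/sc8_c260_140.png

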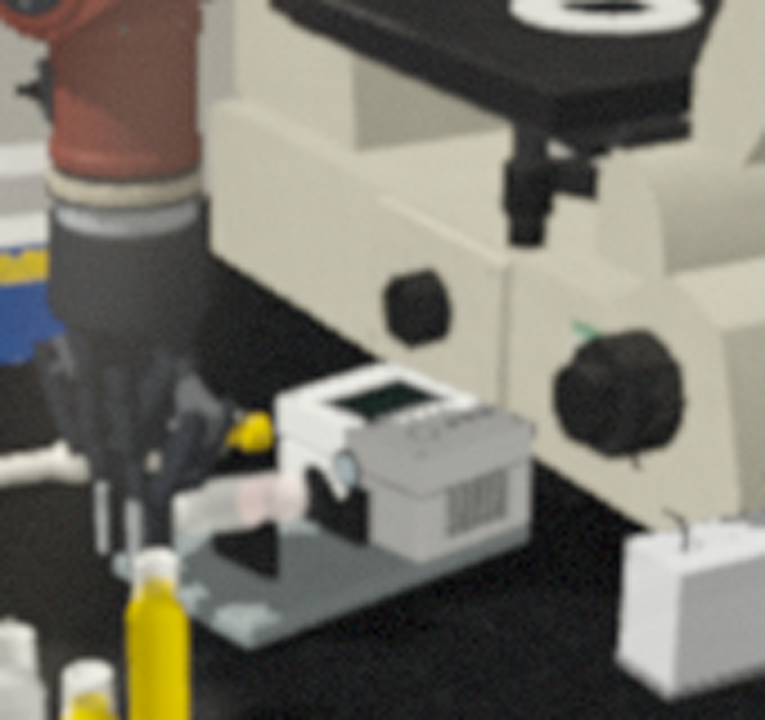

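>>> apply_moves(moves=[0,0,-0.6,0,1,0,0.7,0,0,1,0,1.2,0,0,1,0,1.1,0,0,1,0,0,0,0,1])

```text
time_s: 8.6
tool_pos: [0.6038, 0.2968, 0.0655]
orientation: [[0.978, 0.209, -0.001], [0.209, -0.978, 0.008], [0.001, -0.008, -1.0]]
force: [-2.1, 10.2, 2.4]
grip_width: 0.192
```

```bash
cat >> h.py <<'E'
def rd(x,y,z):
    c,n=np.cos(q[2]),np.sin(q[2]);return np.array([q[0]+(x*c-y*n)/1e3,q[1]+(x*n+y*c)/1e3,z/1e3])
E
python3 -c "
from h import *
st();s=snap('scene','sc9');crop('sc9',290,220,380,290,8.5);st()
snap('top','top9');crop('top9',285,140,415,240,6.1)
for x,y,z in((5,0,50),(15,0,50),(-4,0,50),(-60,0,50),(8,14.5,47),(8,-14.5,47),(-52,14.5,47),(-52,-14.5,47)):
  u=proj(s,rd(x,y,z));print(x,y,z,((u-[290,220])*8.5).round(0))
"
```

```text
t 8.6 p [0.6038 0.2968 0.0655] yaw tx 12.08 F [-2.1 10.2  2.4] w 0.192
reader xyz mm [-91.7   0.1  65.5]
t 8.65 p [0.6037 0.2969 0.0654] yaw tx 12.13 F [-1.7  9.7  2.5] w 0.188
reader xyz mm [-91.8  -0.   65.4]
5 0 50 [357. 210.]
15 0 50 [385. 201.]
-4 0 50 [332. 219.]
-60 0 50 [171. 275.]
8 14.5 47 [331. 201.]
8 -14.5 47 [401. 234.]
-52 14.5 47 [160. 259.]
-52 -14.5 47 [229. 294.]
```

View pics/sc9_c290_220.png

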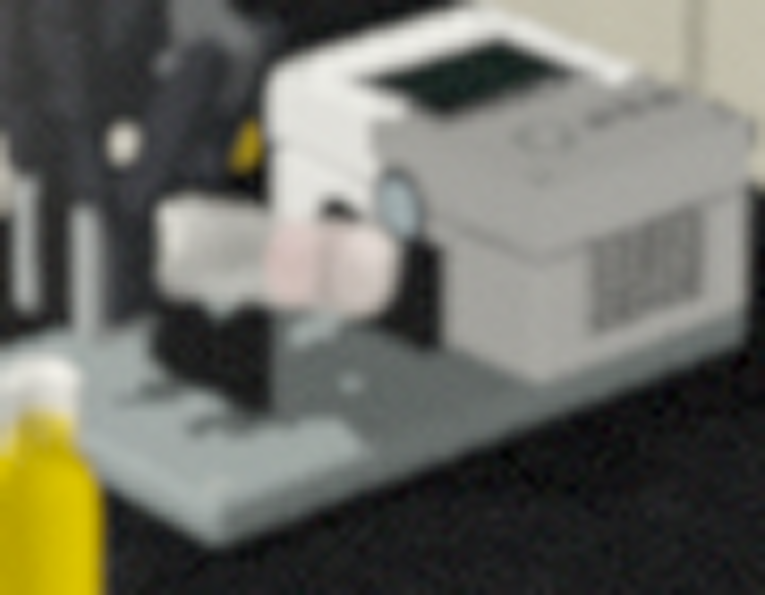

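View pics/top9_c285_140.png

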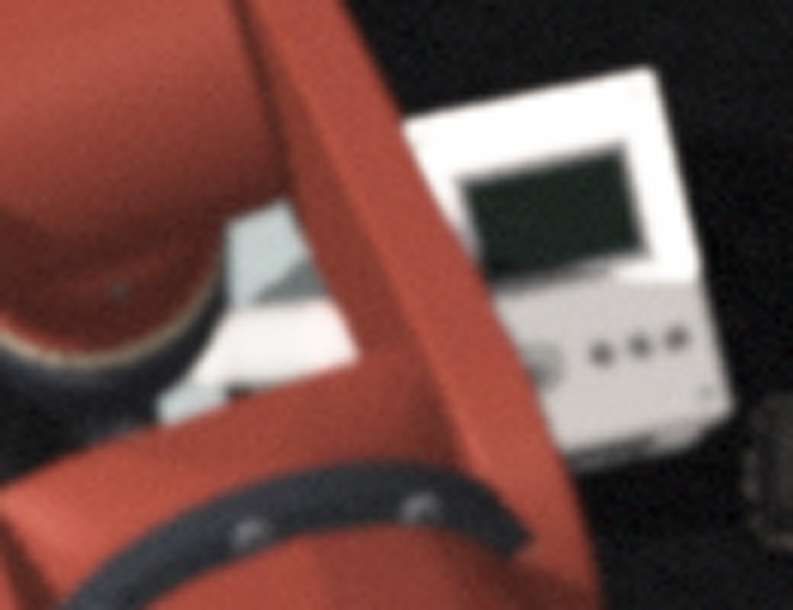

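```bash
python3 -c "
from h import *
s=load('sc9')
c,n=np.cos(q[2]),np.sin(q[2])
for cx in (170,200,230,260,290,320,350,375,390,410):
  out=[]
  for cy in (210,230,250,270,290):
    p=pt(s,290+cx/8.5,220+cy/8.5);d=p[:2]-q[:2]
    out.append(tuple((1e3*np.array([d[0]*c+d[1]*n,-d[0]*n+d[1]*c,p[2]])).round(0).astype(int)))
  print(cx,*[tuple(map(int,o)) for o in out])
"
```

```text
170 (-67, -9, 74) (-68, -10, 69) (-68, -9, 62) (-70, -12, 59) (-67, -8, 51)
200 (-57, -9, 70) (-59, -12, 67) (-63, -16, 63) (-62, -14, 57) (-61, -14, 51)
230 (-44, -5, 66) (-48, -11, 63) (-52, -15, 60) (-54, -17, 55) (-52, -14, 48)
260 (-30, -1, 60) (-37, -10, 60) (-41, -14, 56) (-43, -16, 52) (-41, -14, 45)
290 (18, 43, 32) (-29, -12, 58) (-35, -18, 56) (-33, -17, 49) (-33, -16, 43)
320 (5, 15, 45) (-17, -10, 54) (-21, -15, 51) (-23, -17, 46) (-24, -19, 42)
350 (10, 8, 46) (-4, -8, 50) (-10, -15, 48) (-12, -17, 43) (-15, -21, 39)
375 (17, 6, 44) (5, -7, 47) (-3, -17, 46) (-3, -16, 40) (-4, -18, 35)
390 (13, -4, 49) (-751, -862, 553) (16, -1, 36) (3, -16, 38) (3, -16, 32)
410 (18, -7, 49) (17, -9, 44) (5, -22, 46) (7, -19, 38) (4, -23, 35)
```

>>> apply_moves(moves=[0,-0.4,0,0,1,0,0,-1,0,1,0,0,-1,0,1,0,0.6,0,0,1,0,0,0,0,1])

```text
time_s: 9.2
tool_pos: [0.6052, 0.2916, 0.0855]
orientation: [[0.977, 0.212, 0.001], [0.212, -0.977, -0.0], [0.001, 0.001, -1.0]]
force: [0.6, -0.4, 0.5]
grip_width: 0.187
```

```bash
python3 -c "
from h import *
st();s=snap('scene','sc10');crop('sc10',290,220,380,290,8.5);st()
"
```

```text
t 9.2 p [0.6052 0.2916 0.0855] yaw tx 12.26 F [ 0.6 -0.4  0.5] w 0.187
reader xyz mm [-86.3   0.4  85.5]
t 9.25 p [0.6047 0.2918 0.0849] yaw tx 12.25 F [-0.3  0.2 -0.7] w 0.188
reader xyz mm [-86.6  -0.1  84.9]
```

View pics/sc10_c290_220.png

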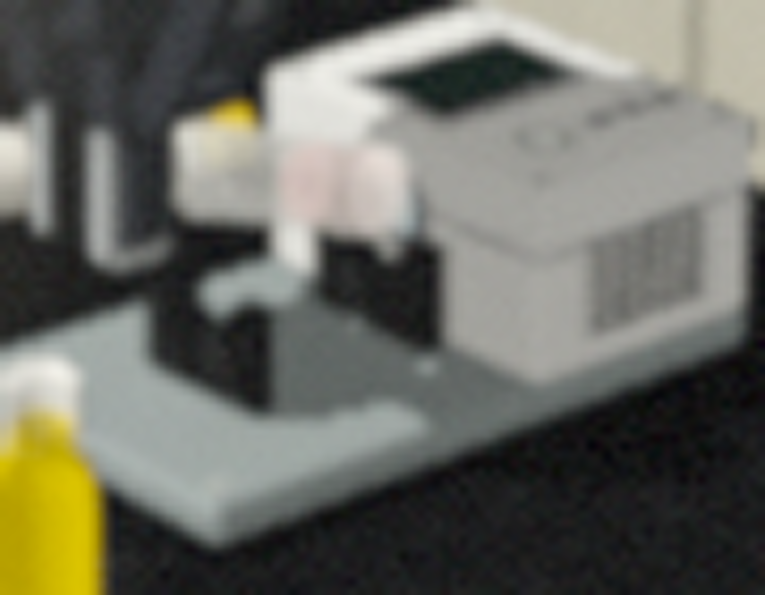

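>>> apply_moves(moves=[0,0,0.5,0,1,0,0,0.5,0,1,0,0,0.5,0,1,0,0,0.4,0,1,0,0,0,0,1])

```text
time_s: 9.75
tool_pos: [0.6044, 0.2934, 0.0653]
orientation: [[0.977, 0.214, 0.0], [0.214, -0.977, 0.0], [0.0, -0.0, -1.0]]
force: [0.6, 2.1, 2.4]
grip_width: 0.19
```

```bash
python3 -c "
from h import *
st();s=snap('scene','sc11');crop('sc11',290,220,380,290,8.5);st()
"
```

```text
t 9.75 p [0.6044 0.2934 0.0653] yaw tx 12.35 F [0.6 2.1 2.4] w 0.19
reader xyz mm [-88.2  -0.1  65.3]
t 9.8 p [0.6044 0.2933 0.0656] yaw tx 12.35 F [-0.4  2.6  2.8] w 0.194
reader xyz mm [-88.1  -0.1  65.6]
```

View pics/sc11_c290_220.png

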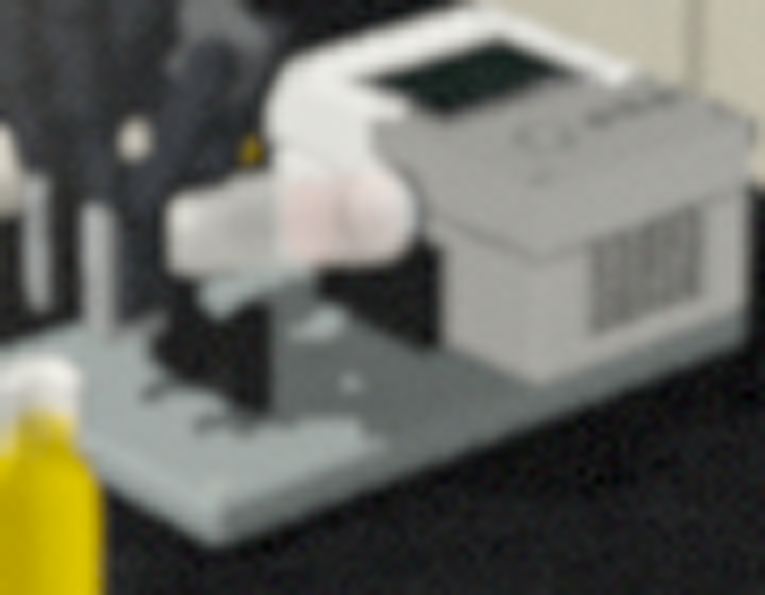

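>>> apply_moves(moves=[0,-0.1,0.3,0,1,0,0,0.3,0,1,0,0,0.2,0,1,0,0,0,0,1,0,0,0,0,1])

```text
time_s: 10.3
tool_pos: [0.6044, 0.2942, 0.058]
orientation: [[0.977, 0.213, 0.001], [0.213, -0.977, 0.001], [0.001, -0.0, -1.0]]
force: [0.3, 3.3, 3.4]
grip_width: 0.192
```

```bash
python3 -c "
from h import *
st();s=snap('scene','sc12');crop('sc12',290,220,380,290,8.5);st()
c,n=np.cos(q[2]),np.sin(q[2])
for cx in (180,210,240,270,300,330,360,390):
  out=[]
  for cy in (190,210,230,250,270):
    p=pt(s,290+cx/8.5,220+cy/8.5);d=p[:2]-q[:2]
    out.append(tuple((1e3*np.array([d[0]*c+d[1]*n,-d[0]*n+d[1]*c,p[2]])).round(0).astype(int)))
  print(cx,*[tuple(map(int,o)) for o in out])
"
```

```text
t 10.3 p [0.6044 0.2942 0.058 ] yaw tx 12.32 F [0.3 3.3 3.4] w 0.192
reader xyz mm [-89.    0.1  58. ]
t 10.35 p [0.6044 0.294  0.058 ] yaw tx 12.32 F [0.3 3.1 4. ] w 0.192
reader xyz mm [-88.9   0.1  58. ]
180 (-97, -50, 101) (-89, -40, 90) (-65, -10, 68) (-66, -11, 63) (-67, -13, 58)
210 (-82, -44, 95) (-80, -41, 88) (-56, -12, 66) (-56, -11, 60) (-59, -16, 57)
240 (64, 121, -1) (-44, -9, 67) (-45, -10, 62) (-49, -16, 59) (-47, -13, 52)
270 (-27, -1, 65) (-35, -11, 65) (-38, -15, 62) (-39, -16, 56) (-37, -13, 49)
300 (-19, -4, 64) (-27, -14, 64) (-27, -14, 58) (-28, -15, 53) (-26, -12, 46)
330 (-9, -5, 61) (-17, -14, 61) (-17, -14, 55) (-17, -15, 50) (4, 10, 29)
360 (-3, -10, 61) (-6, -13, 57) (-10, -18, 54) (-8, -16, 47) (2, -5, 35)
390 (7, -11, 59) (4, -14, 55) (2, -16, 50) (2, -17, 45) (3, -16, 38)
```

View pics/sc12_c290_220.png

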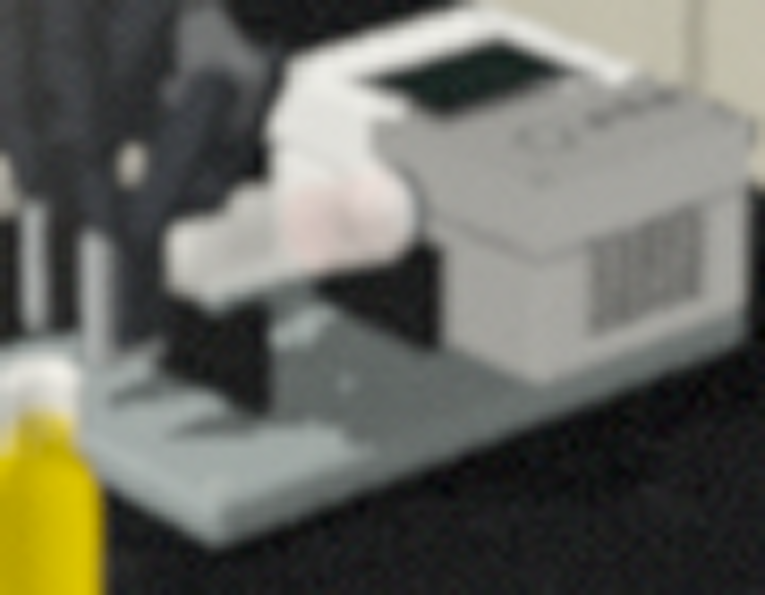

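>>> apply_moves(moves=[0,0,0.3,0,1,0,0,0.2,0,1,0,0,0.2,0,1,0,0,0,0,1,0,0,0,0,1])

```text
time_s: 10.85
tool_pos: [0.6034, 0.2933, 0.0501]
orientation: [[0.977, 0.213, -0.002], [0.213, -0.977, -0.001], [-0.002, 0.0, -1.0]]
force: [-1.2, 2.6, 3.4]
grip_width: 0.191
```

```bash
cat >> h.py <<'E'
def R2(p):
    c,n=np.cos(q[2]),np.sin(q[2]);d=p[:2]-q[:2];return 1e3*np.array([d[0]*c+d[1]*n,-d[0]*n+d[1]*c,p[2]])
E
python3 -c "
from h import *
st();s=snap('scene','sc13');crop('sc13',290,220,380,290,8.5);st()
for cx in (180,210,240,270,300,330,360,390):
  print(cx,*[tuple(map(int,R2(pt(s,290+cx/8.5,220+cy/8.5)))) for cy in (190,200,210,220,230,250,270)])
"
```

```text
t 10.85 p [0.6034 0.2933 0.0501] yaw tx 12.3 F [-1.2  2.6  3.4] w 0.191
reader xyz mm [-88.4  -1.   50.1]
t 10.9 p [0.6034 0.2933 0.0502] yaw tx 12.3 F [-1.4  3.2  3.9] w 0.193
reader xyz mm [-88.4  -1.   50.2]
180 (-97, -51, 101) (-101, -56, 101) (-97, -51, 96) (-98, -51, 94) (-96, -48, 89) (-93, -45, 82) (-65, -11, 56)
210 (-91, -55, 101) (-81, -42, 91) (-79, -40, 87) (-80, -41, 85) (-78, -39, 81) (-81, -42, 77) (-58, -14, 55)
240 (-80, -53, 97) (-80, -52, 94) (-75, -47, 88) (-42, -7, 63) (-43, -8, 61) (-49, -16, 59) (-51, -18, 55)
270 (13, 46, 37) (-30, -5, 64) (-31, -6, 62) (-34, -10, 61) (-38, -14, 61) (-36, -12, 54) (-37, -13, 49)
300 (-16, -1, 62) (-21, -7, 62) (-22, -8, 60) (-26, -12, 60) (-29, -17, 59) (-28, -15, 53) (-29, -16, 48)
330 (-10, -6, 62) (-11, -8, 60) (-15, -12, 60) (-18, -15, 59) (-17, -15, 55) (-19, -16, 50) (-13, -10, 41)
360 (-1, -8, 60) (-3, -11, 59) (-5, -12, 57) (-7, -15, 56) (-7, -15, 53) (-8, -16, 47) (-750, -861, 553)
390 (6, -11, 59) (4, -13, 57) (2, -15, 55) (4, -14, 52) (2, -16, 50) (5, -12, 42) (4, -14, 37)
```

View pics/sc13_c290_220.png

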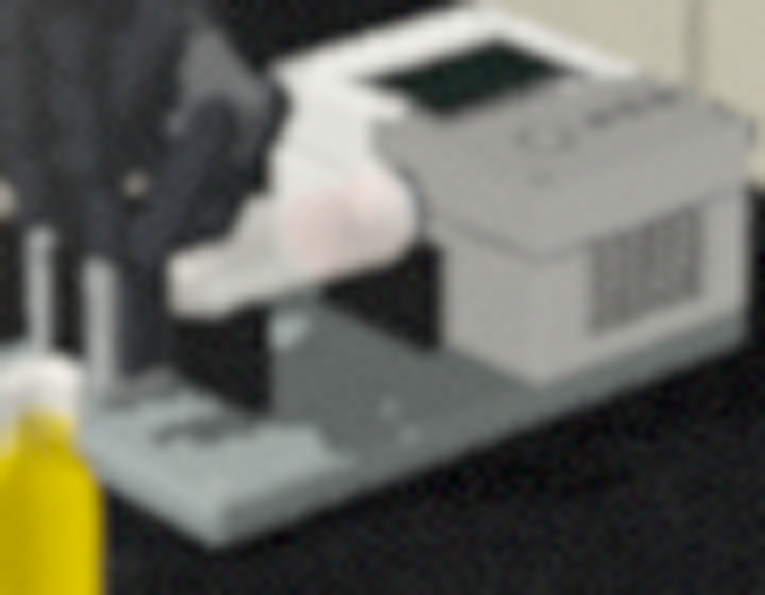

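>>> apply_moves(moves=[0.1,0,0.25,0,1,0,0,0,0,1,0,0,0,0,0.75,0,0,0,0,0.65,0,0,0,0,0.5])

```text
time_s: 11.4
tool_pos: [0.6046, 0.2932, 0.0471]
orientation: [[0.977, 0.213, -0.002], [0.213, -0.977, -0.001], [-0.002, 0.001, -1.0]]
force: [0.9, 0.0, 1.0]
grip_width: 0.496
```

>>> apply_moves(moves=[0,0,0,0,0.3,0,0,0,0,0.2,0,0,0,0,0.2,0,0,0,0,0.2,0,0,0,0,0.2])

```text
time_s: 11.9
tool_pos: [0.6052, 0.294, 0.0482]
orientation: [[0.977, 0.213, 0.0], [0.213, -0.977, -0.0], [0.0, 0.0, -1.0]]
force: [0.2, -0.4, 0.3]
grip_width: 0.8
```

```bash
python3 -c "
from h import *
st();s=snap('scene','sc14');crop('sc14',290,220,380,290,8.5)
"
```

```text
t 11.9 p [0.6052 0.294  0.0482] yaw tx 12.32 F [ 0.2 -0.4  0.3] w 0.8
reader xyz mm [-88.7   0.8  48.2]
```

View pics/sc14_c290_220.png

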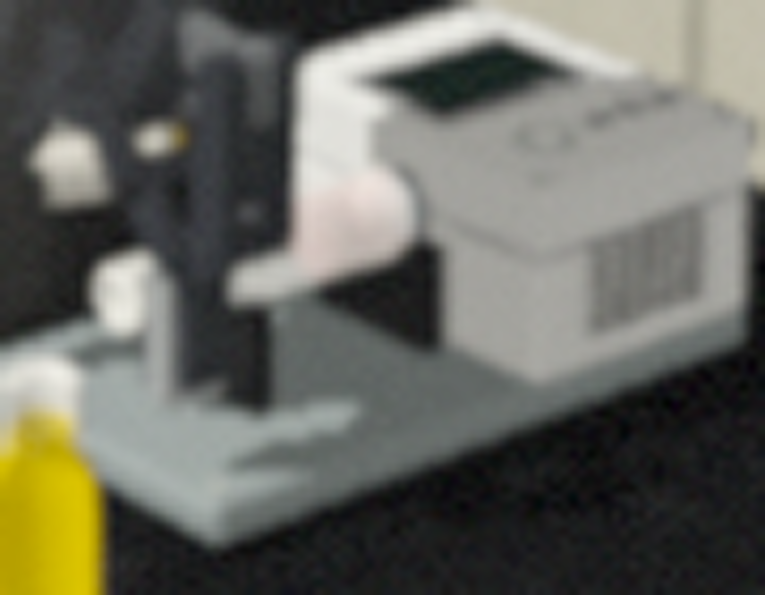

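>>> apply_moves(moves=[0,0,-1,0,0,0,0,-2,0,0,0,0,-3,0,0,0,0,-3,0,0,0,0,-3,0,0])

```text
time_s: 12.45
tool_pos: [0.6052, 0.294, 0.1702]
orientation: [[0.977, 0.213, 0.001], [0.213, -0.977, 0.0], [0.001, -0.0, -1.0]]
force: [0.0, 0.4, -0.2]
grip_width: 1.002
```

>>> apply_moves(moves=[0,0,-2,0,0,-3,0,-2,0,0,-4,0,0,0,0,-4,0,0,0,0,-4,0,0,0,0])

```text
time_s: 12.95
tool_pos: [0.4574, 0.2617, 0.2093]
orientation: [[0.977, 0.213, 0.001], [0.213, -0.977, 0.001], [0.002, -0.0, -1.0]]
force: [-0.6, 0.2, 0.5]
grip_width: 1.0
```

```bash
python3 -c "
from h import *
st([.4436,.055,.2]);s=snap('scene','sc15');crop('sc15',290,220,380,290,8.5)
snap('top','top15');crop('top15',285,140,415,240,6.1)
for x,y,z in((15,0,50),(-79,0,50),(-57,0,62.5),(15,0,62.5)):
  print(x,y,z,((proj(s,rd(x,y,z))-[290,220])*8.5).round(0),((proj(load('top15'),rd(x,y,z))-[285,140])*6.1).round(0))
"
```

```text
t 12.95 p [0.4574 0.2617 0.2093] yaw tx 12.31 F [-0.6  0.2  0.5] w 1.0
reader xyz mm [ -88.7 -150.4  209.3]
tool delta cm [-5.76 19.9   0.91]
15 0 50 [385. 201.] [433. 306.]
-79 0 50 [114. 294.] [147. 368.]
-57 0 62.5 [179. 228.] [214. 346.]
15 0 62.5 [385. 158.] [436. 298.]
```

View pics/sc15_c290_220.png

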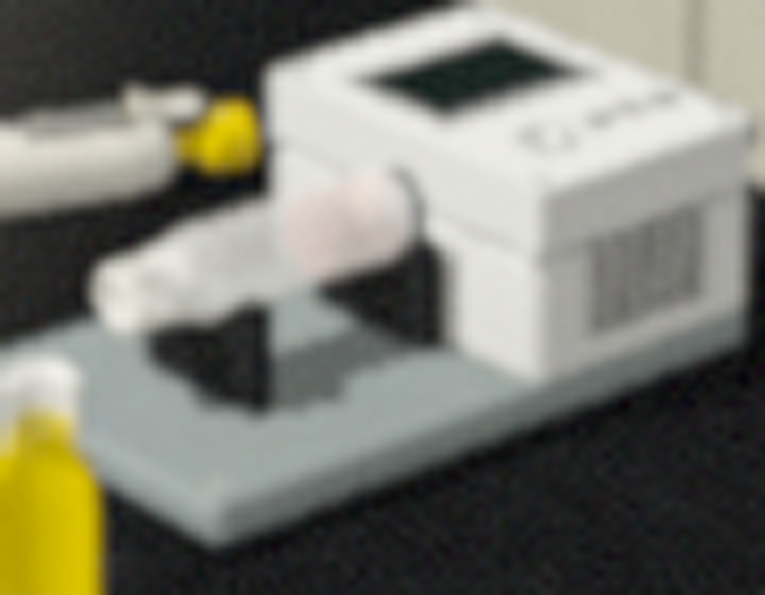

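View pics/top15_c285_140.png

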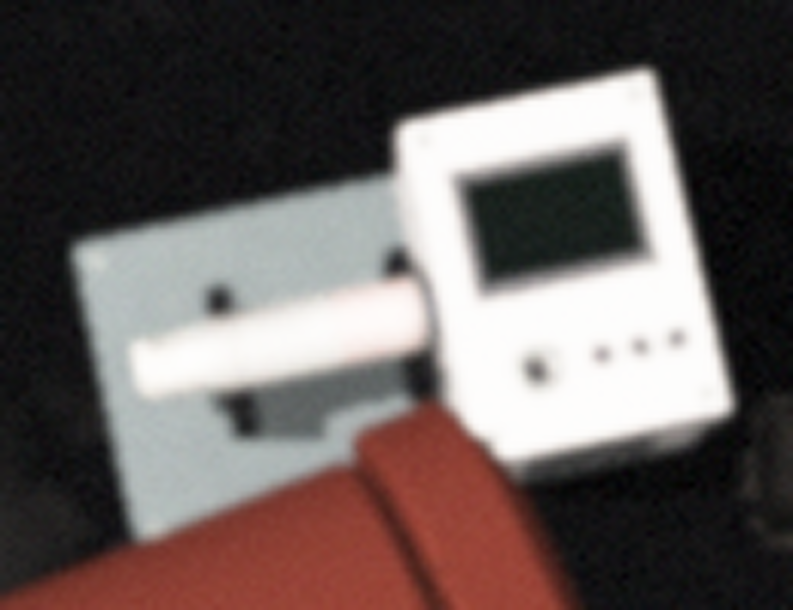

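>>> apply_moves(moves=[-1.4,4,0,0,0,-1.4,4.5,0,0,0,-1.4,4.5,0,0,0,-1.4,4.5,0,0,0,-0.2,2.4,0,0,0])

```text
time_s: 13.55
tool_pos: [0.4445, 0.0524, 0.2093]
orientation: [[0.977, 0.211, 0.002], [0.211, -0.977, -0.001], [0.002, 0.002, -1.0]]
force: [-0.8, 0.8, 0.6]
grip_width: 1.003
```

>>> apply_moves(moves=[0,0,0,-0.136,0,0,0,0,-0.136,0,0,0,0,-0.136,0,0,0,0,-0.136,0,0,0,0,-0.136,0])

```text
time_s: 14.05
tool_pos: [0.4455, 0.055, 0.2094]
orientation: [[0.621, 0.784, 0.002], [0.784, -0.621, -0.0], [0.001, 0.002, -1.0]]
force: [-0.0, -0.0, -0.1]
grip_width: 0.997
```

>>> apply_moves(moves=[0,0,0,-0.136,0,0,0,0,-0.136,0,0,0,0,-0.136,0,0,0,0,-0.136,0,0,0,0,-0.13,0])

```text
time_s: 14.55
tool_pos: [0.4455, 0.055, 0.2094]
orientation: [[-0.004, 1.0, 0.002], [1.0, 0.004, -0.0], [-0.0, 0.002, -1.0]]
force: [-1.3, -0.2, -0.2]
grip_width: 1.003
```

```bash
python3 -c "
from h import *
st([.4440,.0555,.15]);s=snap('scene','sc16');crop('sc16',350,150,480,310,4.5)
st([.4440,.0555,.15])
"
```

```text
t 14.55 p [0.4455 0.055  0.2094] yaw tx 90.2 F [-1.3 -0.2 -0.2] w 1.003
reader xyz mm [ 110.7 -206.2  209.4]
tool delta cm [ 0.05 -0.16  5.94]
t 14.6 p [0.4455 0.0551 0.2093] yaw tx 90.39 F [-0.2 -1.   0.7] w 0.998
reader xyz mm [ 110.6 -206.3  209.3]
tool delta cm [ 0.05 -0.16  5.93]
```

View pics/sc16_c350_150.png

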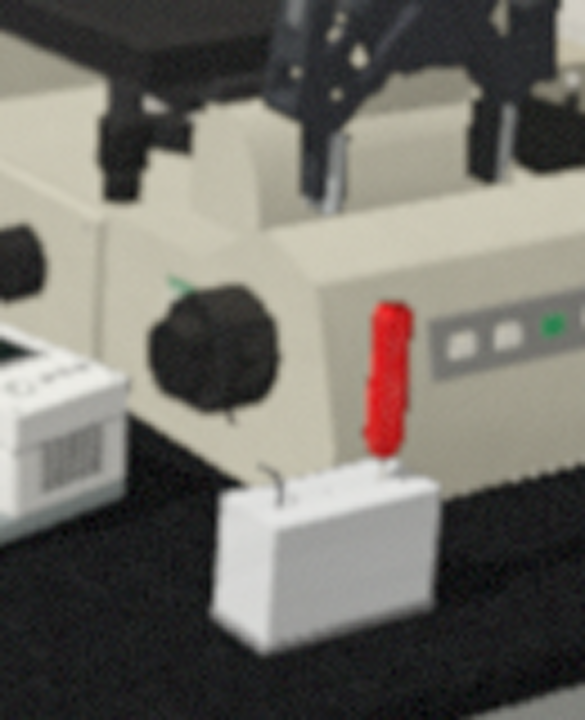

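>>> apply_moves(moves=[0.05,-0.16,2,0,0,0,0,2.5,0,0,0,0,2.5,0,0,0,0,1.7,0,0,0,0,0,0,0])

```text
time_s: 15.1
tool_pos: [0.4411, 0.0557, 0.1192]
orientation: [[0.004, 1.0, -0.005], [1.0, -0.004, 0.0], [0.0, -0.005, -1.0]]
force: [-0.8, -0.0, -0.7]
grip_width: 1.004
```

```bash
python3 -c "
from h import *
st([.4440,.0555,.121]);s=snap('scene','sc17');crop('sc17',350,150,480,310,4.5)
st([.4440,.0555,.121])
"
```

```text
t 15.1 p [0.4411 0.0557 0.1192] yaw tx 89.79 F [-0.8 -0.  -0.7] w 1.004
reader xyz mm [ 109.1 -210.3  119.2]
tool delta cm [-0.01  0.28 -0.18]
t 15.15 p [0.4424 0.0556 0.1207] yaw tx 89.81 F [0.2 0.4 0. ] w 1.0
reader xyz mm [ 109.4 -209.1  120.7]
tool delta cm [-0.01  0.16 -0.03]
```

View pics/sc17_c350_150.png

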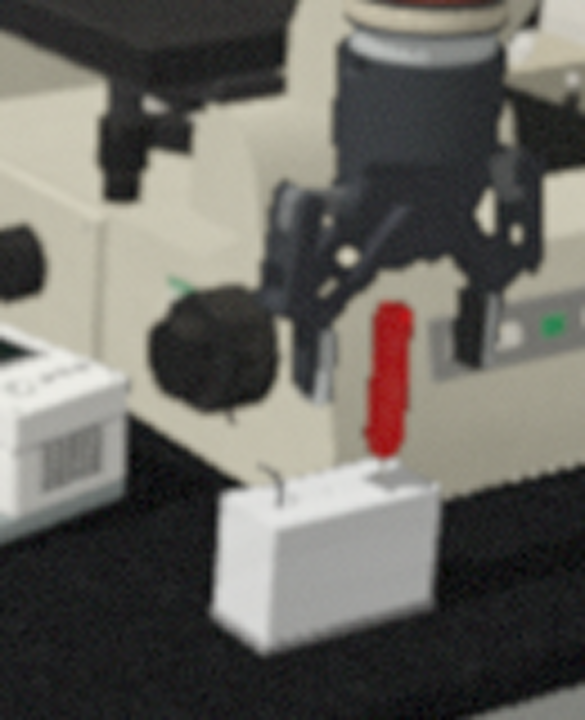

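>>> apply_moves(moves=[0,0,0,0,0.4,0,0,0,0,0.7,0,0,0,0,0.9,0,0,0,0,1,0,0,0,0,1])

```text
time_s: 15.65
tool_pos: [0.4432, 0.0557, 0.1218]
orientation: [[0.002, 1.0, 0.001], [1.0, -0.002, 0.0], [0.0, 0.001, -1.0]]
force: [0.2, 0.1, 2.6]
grip_width: 0.209
```

>>> apply_moves(moves=[0,0,0,0,1,0,0,-0.5,0,1,0,0,-1.5,0,1,0,0,-2,0,1,0,0,0,0,1])

```text
time_s: 16.15
tool_pos: [0.4439, 0.0557, 0.1635]
orientation: [[0.002, 1.0, 0.003], [1.0, -0.002, -0.0], [-0.0, 0.003, -1.0]]
force: [-0.7, -0.5, 0.6]
grip_width: 0.209
```

```bash
python3 -c "
from h import *
st();s=snap('scene','sc18');crop('sc18',350,150,480,310,4.5)
st()
"
```

```text
t 16.15 p [0.4439 0.0557 0.1635] yaw tx 89.9 F [-0.7 -0.5  0.6] w 0.209
reader xyz mm [ 109.7 -207.7  163.5]
t 16.2 p [0.4433 0.0557 0.1621] yaw tx 89.9 F [-0.6  0.4 -0.4] w 0.206
reader xyz mm [ 109.6 -208.2  162.1]
```

View pics/sc18_c350_150.png

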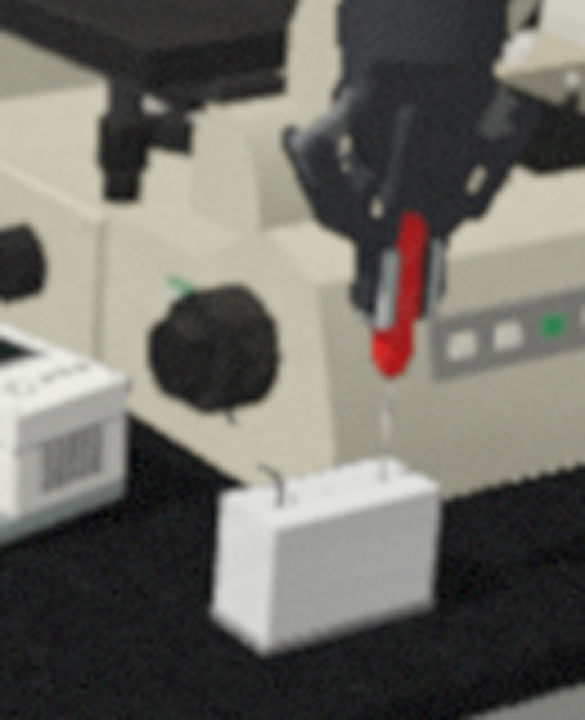

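>>> apply_moves(moves=[0,0,-1,0,1,0,0,-2,0,1,0,0,-2,0,1,0,0,0,0,1,0,0,0,0,1])

```text
time_s: 16.7
tool_pos: [0.4426, 0.0557, 0.2108]
orientation: [[0.002, 1.0, -0.0], [1.0, -0.002, -0.0], [-0.0, -0.0, -1.0]]
force: [0.3, -0.2, -0.7]
grip_width: 0.205
```

```bash
python3 -c "
from h import *
st([.6027,.1617,.213]);s=snap('scene','sc19');crop('sc19',380,150,480,280,5)
t=snap('top','top19');crop('top19',330,140,480,300,4)
"
```

```text
t 16.7 p [0.4426 0.0557 0.2108] yaw tx 89.9 F [ 0.3 -0.2 -0.7] w 0.205
reader xyz mm [ 109.4 -209.   210.8]
tool delta cm [10.63 15.99 -0.23]
```

View pics/sc19_c380_150.png

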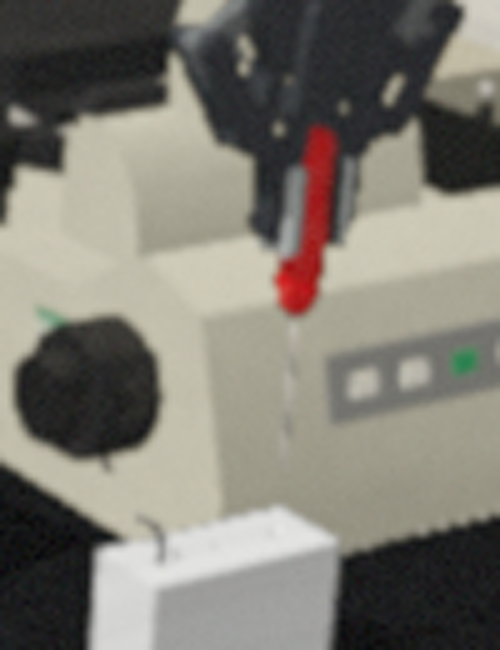

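View pics/top19_c330_140.png

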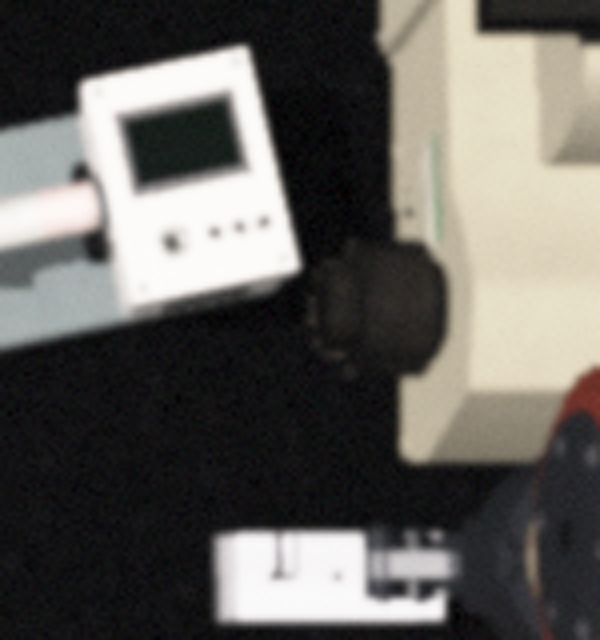

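```bash
python3 -c "
from h import *
s=load('sc19')
print(proj(s,[.4426,.0557,.2108+.031]),proj(s,[.4426,.0557,.2108-.046]),proj(s,[.4426,.0557,.0948]))
f=lambda a,b:(380+(a+.5)/5-.5,150+(b+.5)/5-.5)
print(f(324,128),f(297,310),f(287,455))
for z in(.09,.0948,.1): print(atz(s,*f(287,455),z))
"
```

```text
[440.28646462 175.67177933] [437.04772899 211.73982301] [434.25498903 242.84105451]
(444.4, 175.2) (439.0, 211.6) (437.0, 240.6)
[0.45807616 0.0354451  0.09      ]
[0.44940693 0.04291578 0.0948    ]
[0.44001526 0.05100902 0.1       ]
```

>>> apply_moves(moves=[2,2,0,0,1,2.5,3.5,0,0,1,2.5,3.5,0,0,1,2,3.5,0,0,1,1.6,3.5,0,0,1])

```text
time_s: 17.3
tool_pos: [0.6031, 0.1627, 0.2089]
orientation: [[0.001, 1.0, -0.003], [1.0, -0.001, -0.0], [-0.0, -0.003, -1.0]]
force: [0.8, -1.1, -0.8]
grip_width: 0.201
```

>>> apply_moves(moves=[0,0,0,0,1,0,0,0,0,1,0,0,0,0,1,0,0,0,0,1,0,0,0,0,1])

```text
time_s: 17.8
tool_pos: [0.6022, 0.1609, 0.2114]
orientation: [[0.002, 1.0, -0.0], [1.0, -0.002, -0.0], [-0.0, -0.0, -1.0]]
force: [-1.2, 0.1, -0.9]
grip_width: 0.204
```

```bash
python3 -c "
from h import *
st([.6027,.1617,.2]);s=snap('scene','sc20');crop('sc20',310,170,400,270,7)
t=snap('top','top20');crop('top20',330,140,430,240,6)
st([.6027,.1617,.2])
f=lambda p:((proj(s,p)-[310,170]+.5)*7-.5).round(0)
print('hole',f([.6027,.1617,.0732]),f([.6027,.1617,.095]))
p=manip.read_state()['tool_pos'];print('tip',f(p-[0,0,.116]),f(p+[0,0,.031]))
"
```

```text
t 17.8 p [0.6022 0.1609 0.2114] yaw tx 89.87 F [-1.2  0.1 -0.9] w 0.204
reader xyz mm [ 40.7 -30.6 211.4]
tool delta cm [0.08 0.05 1.14]
t 17.9 p [0.6026 0.161  0.2117] yaw tx 89.87 F [ 0.1 -0.8 -0.6] w 0.205
reader xyz mm [ 40.7 -30.1 211.7]
tool delta cm [0.07 0.01 1.17]
hole [299. 461.] [300. 399.]
tip [302. 397.] [312. -46.]
```

View pics/sc20_c310_170.png

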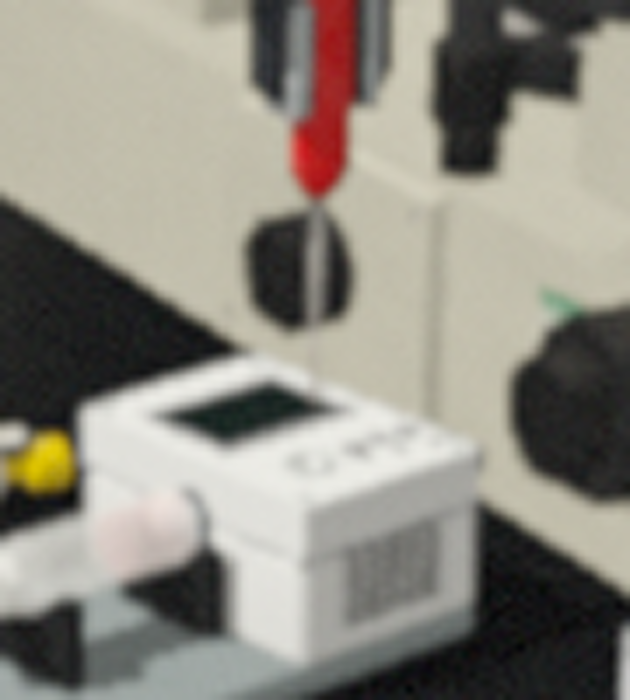

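View pics/top20_c330_140.png

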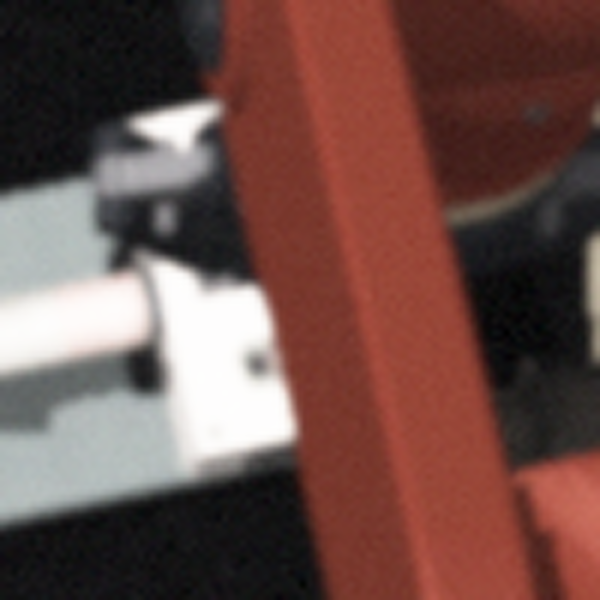

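```bash
python3 -c "
from h import *
crop('sc20',335,190,380,245,14)
s=load('sc20')
f=lambda p:((proj(s,p)-[335,190]+.5)*14-.5).round(0)
print('hole',f([.6027,.1617,.0732]),'tip',f([.6026,.161,.0957]))
"
```

```text
hole [248. 643.] tip [255. 514.]
```

View pics/sc20_c335_190.png

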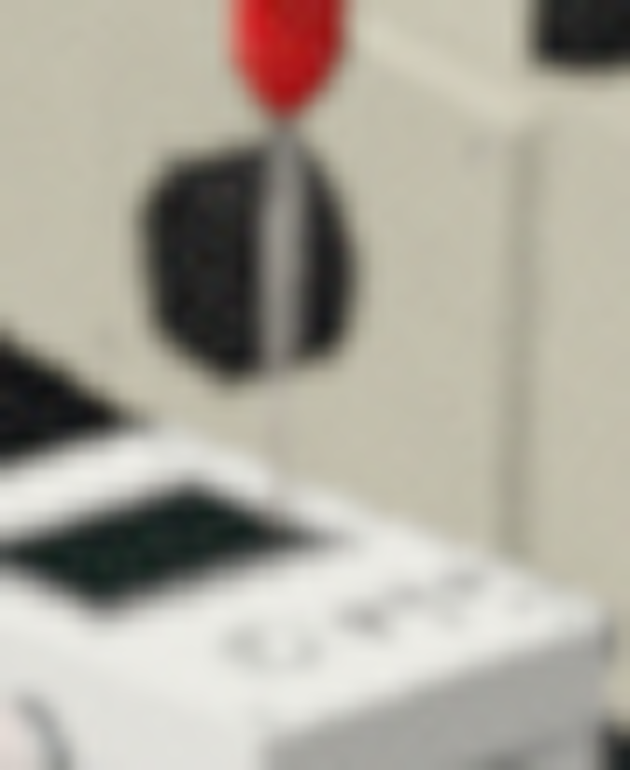

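>>> apply_moves(moves=[0.07,0,0.5,0,1,0,0,0.6,0,1,0,0,0.4,0,1,0,0,0,0,1,0,0,0,0,1])

```text
time_s: 18.4
tool_pos: [0.6028, 0.1621, 0.1957]
orientation: [[0.002, 1.0, -0.001], [1.0, -0.002, -0.0], [-0.0, -0.001, -1.0]]
force: [0.8, -0.0, -0.5]
grip_width: 0.199
```

```bash
python3 -c "
from h import *
st([.6027,.1617,.2]);s=snap('scene','sc21');crop('sc21',335,200,380,245,16)
st()
f=lambda p:((proj(s,p)-[335,200]+.5)*16-.5).round(0)
p=manip.read_state()['tool_pos']
print('hole',f([.6027,.1617,.0732]),'tip',f(p-[0,0,.116]),f(p-[0,0,.046]))
"
```

```text
t 18.4 p [0.6028 0.1621 0.1957] yaw tx 89.9 F [ 0.8 -0.  -0.5] w 0.199
reader xyz mm [ 39.7 -29.7 195.7]
tool delta cm [-0.04 -0.01 -0.43]
t 18.45 p [0.603  0.1621 0.1961] yaw tx 89.9 F [ 0.5  0.4 -0.5] w 0.202
reader xyz mm [ 39.7 -29.5 196.1]
hole [283. 575.] tip [281. 530.] [291.  66.]
```

View pics/sc21_c335_200.png

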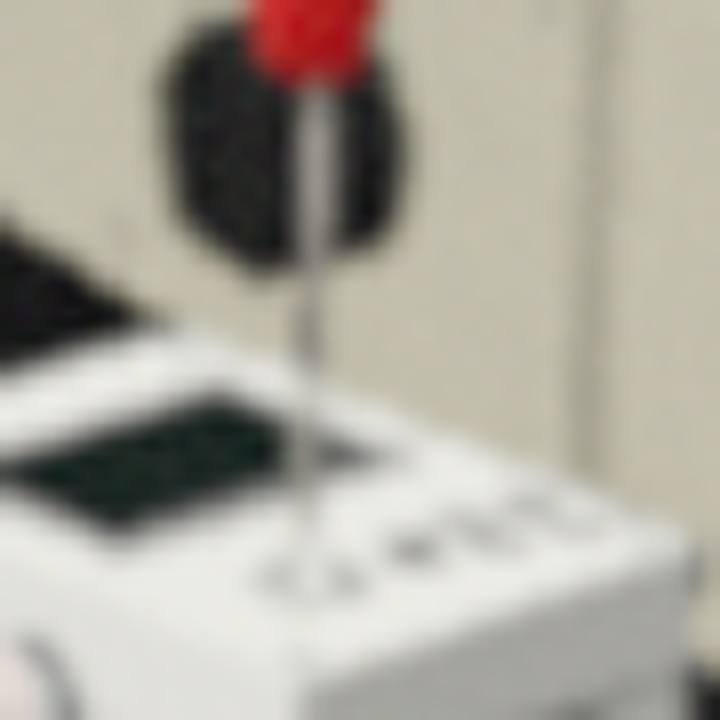

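>>> apply_moves(moves=[-0.04,0,0.3,0,1,0,0,0.3,0,1,0,0,0.3,0,1,0,0,0.2,0,1,0,0,0,0,1])

```text
time_s: 18.95
tool_pos: [0.6026, 0.1617, 0.1846]
orientation: [[0.002, 1.0, -0.001], [1.0, -0.002, -0.0], [-0.0, -0.001, -1.0]]
force: [0.2, -0.2, -0.3]
grip_width: 0.204
```

```bash
python3 -c "
from h import *
st();st();s=snap('scene','sc22');crop('sc22',335,200,380,245,16);st()
"
```

```text
t 18.95 p [0.6026 0.1617 0.1846] yaw tx 89.9 F [ 0.2 -0.2 -0.3] w 0.204
reader xyz mm [ 40.1 -29.9 184.6]
t 18.95 p [0.6026 0.1617 0.1846] yaw tx 89.9 F [ 0.2 -0.2 -0.3] w 0.204
reader xyz mm [ 40.1 -29.9 184.6]
t 19.0 p [0.6028 0.1617 0.1848] yaw tx 89.9 F [ 0.3 -0.1 -0.4] w 0.203
reader xyz mm [ 40.1 -29.8 184.8]
```

View pics/sc22_c335_200.png

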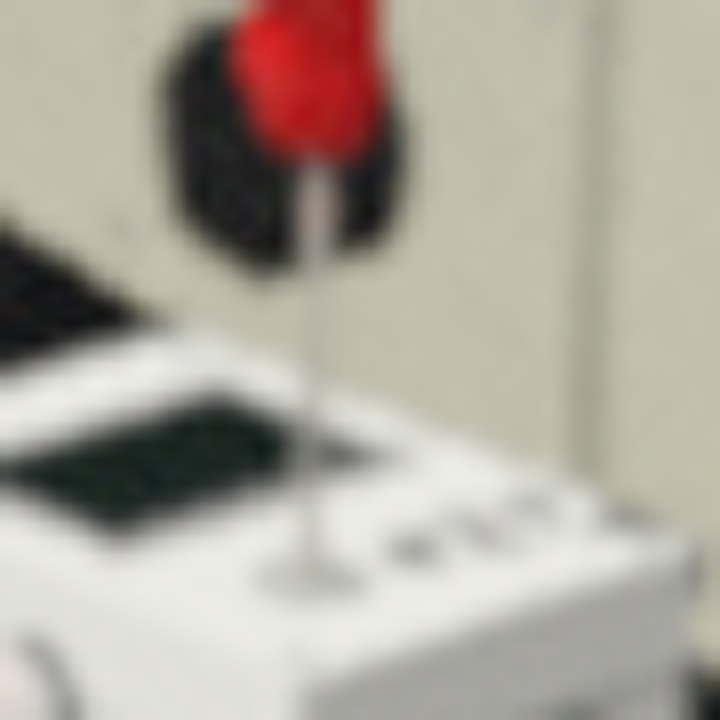

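>>> apply_moves(moves=[0,0,0.3,0,1,0,0,0.3,0,1,0,0,0.2,0,1,0,0,0,0,1,0,0,0,0,1])

```text
time_s: 19.5
tool_pos: [0.603, 0.1617, 0.1772]
orientation: [[0.002, 1.0, 0.0], [1.0, -0.002, 0.0], [0.0, 0.0, -1.0]]
force: [-0.6, 0.2, -0.9]
grip_width: 0.208
```

>>> apply_moves(moves=[0,0,0.2,0,1,0,0,0,0,1,0,0,0,0,1,0,0,0,0,1,0,0,0,0,1])

```text
time_s: 20.0
tool_pos: [0.6032, 0.1617, 0.1755]
orientation: [[0.002, 1.0, 0.001], [1.0, -0.002, 0.0], [0.0, 0.001, -1.0]]
force: [0.7, 0.6, 2.2]
grip_width: 0.207
```

>>> apply_moves(moves=[0,0,0.1,0,1,0,0,0.1,0,1,0,0,0,0,1,0,0,0,0,1,0,0,0,0,1])

```text
time_s: 20.5
tool_pos: [0.6032, 0.1617, 0.1734]
orientation: [[0.002, 1.0, 0.0], [1.0, -0.002, 0.0], [0.0, 0.0, -1.0]]
force: [0.0, 0.3, 3.0]
grip_width: 0.201
```

>>> apply_moves(moves=[0,0,0.1,0,1,0,0,0.05,0,1,0,0,0,0,1,0,0,0,0,1,0,0,0,0,1])

```text
time_s: 21.0
tool_pos: [0.6033, 0.1618, 0.1724]
orientation: [[0.002, 1.0, 0.001], [1.0, -0.002, 0.0], [0.0, 0.001, -1.0]]
force: [-0.2, 0.1, 5.5]
grip_width: 0.203
```

>>> apply_moves(moves=[0,0,0.1,0,1,0,0,0.05,0,1,0,0,0,0,1,0,0,0,0,1,0,0,0,0,1])

```text
time_s: 21.5
tool_pos: [0.6036, 0.1618, 0.1721]
orientation: [[0.002, 1.0, 0.001], [1.0, -0.002, 0.0], [0.0, 0.001, -1.0]]
force: [-1.2, 0.5, 9.2]
grip_width: 0.202
```

```bash
python3 -c "
from h import *
st();s=snap('scene','sc23');crop('sc23',220,190,400,330,4.4);st()
t=snap('top','top23');crop('top23',215,140,415,300,4)
st()
"
```

```text
t 21.5 p [0.6036 0.1618 0.1721] yaw tx 89.9 F [-1.2  0.5  9.2] w 0.202
reader xyz mm [ 40.1 -29.  172.1]
t 21.55 p [0.6036 0.1618 0.1721] yaw tx 89.9 F [-2.  -1.   9.5] w 0.203
reader xyz mm [ 40.1 -29.  172.1]
t 21.6 p [0.6036 0.1618 0.1721] yaw tx 89.9 F [-2.  -0.   9.4] w 0.202
reader xyz mm [ 40.1 -29.  172.1]
```

View pics/sc23_c220_190.png

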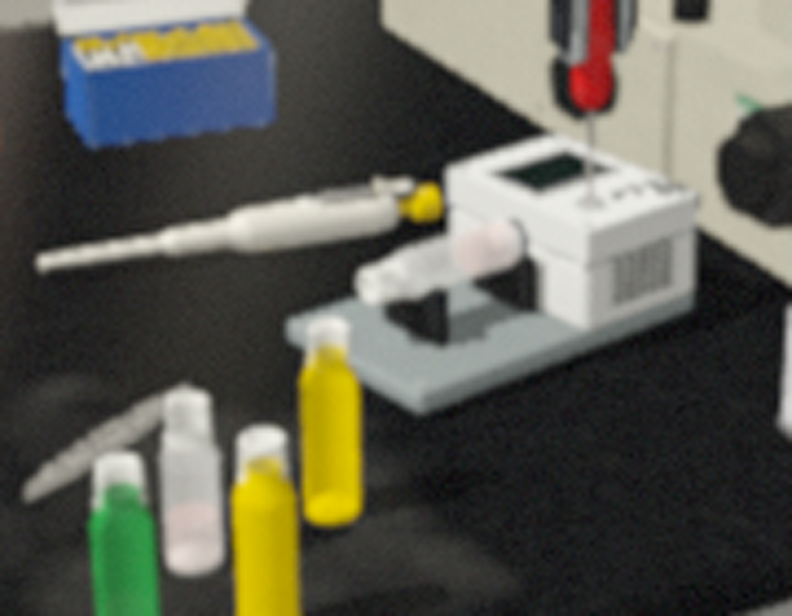

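View pics/top23_c215_140.png

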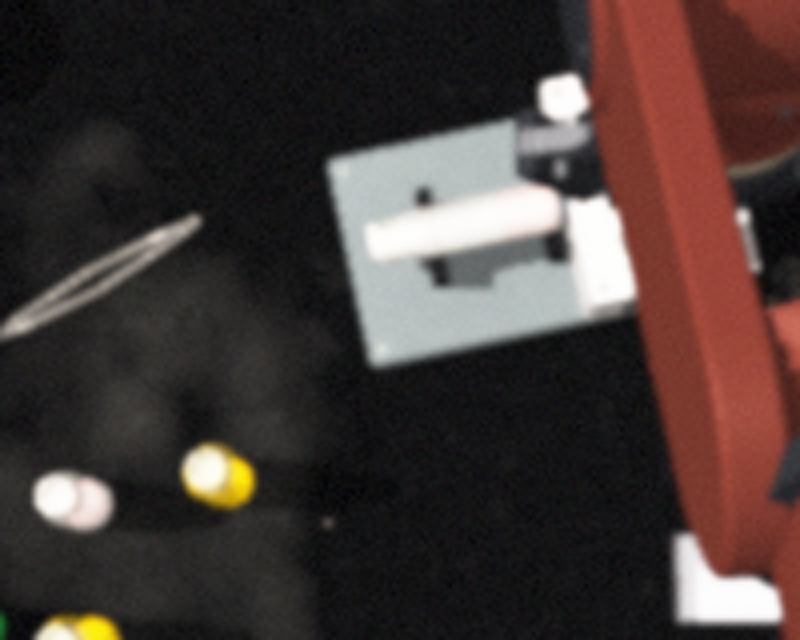

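>>> apply_moves(moves=[0,0,0,0,1,0,0,0,0,1,0,0,0,0,1,0,0,0,0,1,0,0,0,0,1])

```text
time_s: 22.1
tool_pos: [0.6036, 0.1618, 0.1721]
orientation: [[0.002, 1.0, 0.001], [1.0, -0.002, 0.0], [0.0, 0.001, -1.0]]
force: [-2.3, -0.7, 8.8]
grip_width: 0.203
```

```bash
python3 -c "
from h import *
print(manip.sign_off());st()
"
```

```text
the job is handed in; nothing more can be done
None
the job is handed in; nothing more can be done
```

I finished the run and handed the job in at about 22 s of the 58 s allowed. The sign-off reports no verdict, so these are my own last checks.

**What I did**
- **Tall tube:** I gripped it by the cap and tipped it over against the rear saddle. I then slid it along the cradle, lowered it into both saddles with the cap at the open end, and let go.
- **Driver:** I drew it straight up out of the tool block and lowered its shaft through the opening. I then pressed the button to its stop and kept gripping and holding it in.

**What the last checks showed**
- **Button:** Contact began with the gripper at a height of about 0.1765 m, and the stop came at 0.1721 m. That is about 4 mm of travel, with a steady push of about 9 N. The driver tip is at about 0.056 m, worked out from the gripper height.
- **Tall tube:** The images show it released and level in both saddles, centred across. Its foot is roughly 1 to 3 mm from the housing.
- **Other objects:** The short tube is still standing, and the green and yellow look-alikes were not touched.

**What disagreed or went wrong on the way**
- **Cradle snag:** The tube slid a little in the grip while tipping, so it came in foot-down and its foot first caught the front saddle at about 10 N. I backed off, raised it and set it in again.
- **Scene camera offset:** That camera showed both the driver tip and the opening about 1.6 pixels to the right of where I computed them. I lined the tip up by comparing the two in the same picture.
- **Top camera blocked:** The arm hid the opening from the top camera during the press, so the insertion rests on the scene camera, the height and the force readings.

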